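Fetch the hemmed-in cylinder to the hand press

TASK

Lift both comb movements out of the green tin and stand them on the blue felt mat, so that you can get at the steel pinned cylinder between them. Then lay the cylinder in the brass cradle at the front of the hand press, and only after that put each movement back in the tin in the very place it came from, lying square with the tin as it did. Keep the movements upright throughout and leave the other things on the bench alone.

Things in the scene. Friction and masses are not known exactly. Their poses are not given: they have to be found in the camera images.
- movement_red: Loose brass comb movement with a red winding knob. Bedplate 64 (x) by 42 (y) by 6 mm; comb and drum reach 21 mm up. Grip the round knob: centred, 28 mm across, 24 to 52 mm above the underside. 0.11 to 0.22 kg. Origin: centre of the underside, z up. Starts in the tin on one side of the cylinder, 40 mm from its axis, x within 3 degrees of the tin's.
- movement_pale: Loose brass comb movement with a pale boxwood winding knob. Bedplate 64 (x) by 42 (y) by 6 mm; comb and drum reach 21 mm up. Grip the round knob: centred, 28 mm across, 24 to 52 mm above the underside. 0.11 to 0.22 kg. Origin: centre of the underside, z up. Starts in the tin on one side of the cylinder, 40 mm from its axis, x within 3 degrees of the tin's.
- cylinder: Loose steel pinned cylinder along its x: 26 mm across, 60 mm long (72 over its thin arbors), 0.08 to 0.17 kg. Origin: its centre, at first 23 mm above the bench, in the middle of the tin on two V-blocks 20 to 28 mm either side of its middle; between these fingers can go down to the tin's floor once the movements, 6 mm beside it, are gone. The tin's walls are 10 mm off its ends.
- tin: Green enamel tin housing, open above, fixed: outside 98 (x) by 156 (y) by 24 mm high, walls and floor 3 mm thick. Origin: centre of the underside, at bench height. The cylinder lies along its x, through its middle, with one movement on either side (y).
- mat: Blue felt mat, 190 (x) by 130 (y) by 4 mm, fixed flat on the bench, to the left or the right of the tin. Origin: centre of the underside.
- press: Dark hand press, fixed, opposite the mat. Origin: on the bench under the centre of its cradle, two brass V-blocks at x = 20 to 28 mm either side; a cylinder in it lies along the press's x, centre 38 mm above the origin. Base: top 18 mm high, 90 mm wide, x -50 to 270; fingers fit between the V-blocks. Plunger at x = 150, head from x = 130, 80 to 250 mm high; lever ball (x 262, y 42) top 265 mm.
- oil_bottle: Bystander: amber oil bottle, 34 mm across, 85 mm high, loose. Origin: centre of its underside.
- spare_knob: Bystander: spare dark wooden knob, 28 mm across, 24 mm high, loose. Origin: centre of its underside.
- jar: Bystander: low pale jar, 52 mm across, 55 mm high, loose. Origin: centre of its underside.
- screwdriver: Bystander: screwdriver lying flat, 150 mm long, loose. Origin: on its underside, near the middle.
Not all that is in view belongs to the job. Leave any pink or red look-alike of the cylinder alone.

How it is judged:
On the way, in this order (a step that is already met when the one before it is completed fails the run):
1. both movements stand released on the blue mat (x of movement_red in the frame of mat between -0.09 and 0.09 m and y of movement_red in the frame of mat between -0.06 and 0.06 m and z of movement_red in the frame of mat between -0.002 and 0.01 m and angle between each of movement_red, movement_pale's own z axis and vertical below 0.15 rad and contact force between the fingers and movement_red below 0.3 N and linear speed of each of movement_red, movement_pale below 0.02 m/s and x of movement_pale in the frame of mat between -0.09 and 0.09 m and y of movement_pale in the frame of mat between -0.06 and 0.06 m and z of movement_pale in the frame of mat between -0.002 and 0.01 m and contact force between the fingers and movement_pale below 0.3 N), for 0.2 s.
2. the cylinder lies released in the press's cradle while both movements still stand on the mat (x of cylinder in the frame of press between -0.01 and 0.01 m and y of cylinder in the frame of press between -0.01 and 0.01 m and z of cylinder in the frame of press between 0.034 and 0.043 m and angle between the x axis of cylinder and the x axis of press, either way round below 0.15 rad and contact force between the fingers and cylinder below 0.3 N and linear speed of cylinder below 0.02 m/s and x of movement_red in the frame of mat between -0.09 and 0.09 m and y of movement_red in the frame of mat between -0.06 and 0.06 m and z of movement_red in the frame of mat between -0.002 and 0.01 m and angle between each of movement_red, movement_pale's own z axis and vertical below 0.15 rad and x of movement_pale in the frame of mat between -0.09 and 0.09 m and y of movement_pale in the frame of mat between -0.06 and 0.06 m and z of movement_pale in the frame of mat between -0.002 and 0.01 m), for 0.2 s.
At the end, for the whole second after the job is handed in: Cylinder in the press's cradle: centre within 10 mm of its place, 34 to 43 mm above the bench, within 0.15 rad of the press's x. Each movement back within 12 mm of its start, upright within 0.1 rad, square with the tin within 0.25 rad. All three released and at rest (x of cylinder in the frame of press between -0.01 and 0.01 m and y of cylinder in the frame of press between -0.01 and 0.01 m and z of cylinder in the frame of press between 0.034 and 0.043 m and angle between the x axis of cylinder and the x axis of press, either way round below 0.15 rad and contact force between the fingers and cylinder below 0.3 N and linear speed of each of cylinder, movement_red, movement_pale below 0.02 m/s and distance of each of movement_red, movement_pale from where it was at the start of the episode below 0.012 m and angle between each of movement_red, movement_pale's own z axis and vertical below 0.1 rad and angle between the x axis of each of movement_red, movement_pale and the x axis of tin, either way round below 0.25 rad and angular speed of each of movement_red, movement_pale below 0.2 rad/s and contact force between the fingers and movement_red below 0.3 N and contact force between the fingers and movement_pale below 0.3 N); the robot touches nothing.
It fails at once if a movement is tipped by more than 0.5 rad (angle between any of movement_red, movement_pale's own z axis and vertical above 0.5 rad).
It fails at once if a bystander is shifted by more than 25 mm (distance of any of oil_bottle, spare_knob, jar, screwdriver from where it was at the start of the episode above 0.025 m).
It also fails if it takes over 115 s, if anything falls off the work surface, if the arm or the gripper's body presses on something with over 40 N, if the wrist force passes 120 N, or if a joint passes its speed limit or range.

ROBOT

A 6-joint arm with a two-finger parallel gripper is mounted at the origin on the work surface. World frame = base frame: x ahead of the robot, y to its left, z up, the work surface at z = 0. Lengths are in m, angles in rad, forces in N, time in s.
With the tool pointing down it reaches from about 0.25 to 0.775 m from the base axis. Payload 4 kg.
Tool frame: the origin (TCP) lies where the fingers leave the gripper's body, on its centre line; the fingertips stand 97 mm ahead of it and the grasp point (between the pads) lies 78 mm ahead of it; z points along the fingers, y is the line along which they close (so a half turn about z gives the same grasp; the last joint's range is limited). The gripper opens to 94 mm and grips with 3 to 60 N. Pads are 16 mm wide; open, the fingers measure 119 mm over their backs; the gripper's body (75 mm by 177 mm) begins 78 mm behind the grasp point.
Start: joints at [-1.289, 0.087, 1.371, -0, 1.684, -0.103], TCP at [0.206, -0.51, 0.303] pointing down, gripper open.
Joint ranges: [-3.1, 3.1], [-0.76, 2.03], [0.27, 2.55], [-1.08, 4.22], [0.17, 2.65], [-2.57, 2.57]. Speed limits (rad/s): [2.79, 2.79, 3.14, 3.14, 3.14, 3.14].

INTERFACE

Orientations are given as [roll, pitch, yaw] about the fixed x, y, z axes, in that order (R = Rz(yaw) Ry(pitch) Rx(roll)).
In Python, from bench import robot, eyes gives the robot as it stands. The module is installed in compiled form; this text tells all that it offers.
- The arm moves only by the tool carry_out, never from a script. Its argument "deltas" is a list of rows, each an object of numbers: "dx", "dy", "dz": the shift along the tool's x, y, z each as a share of 0.02 m, from -1 to 1; "wx", "wy", "wz": the turn, a rotation vector about the tool's x, y, z each as a share of 0.12 rad, from -1 to 1; "gripper": the closure in counts, from 0 (fully open) to 255 (shut). In form: [{"dx": .., "dy": .., "dz": .., "wx": .., "wy": .., "wz": .., "gripper": ..}, ...]. A call has 1 to 20 rows; each row shifts and turns the commanded pose from where the row before left it, along the tool's axes as they then stand; what a row does not reach is not made up. A row lasts 1/12 s, in which the tool goes at most 41.7 mm and 7.16 degrees, less where a joint would pass 70% of its speed; a pose out of reach is approached as far as the arm can. A call with a number of a shift or a turn outside -1 to 1 is refused whole. A call with a gripper value outside its range is refused whole. The fingers move at their own pace and stop on an object; the grip force is fixed at half the most. Time passes only in rows, so rows that do not move let the fingers close. It gives the time, the measured TCP pose, the force, the opening and the grip force at its end, in the units of the state.
- robot.get_obs(): the state, without advancing time (a new reading comes with each control period).
- eyes.snapshot(name): name is "scene" or "top" or "wrist"; returns the picture (480x640x3 uint8, red, green, blue); there is no depth.
- eyes.get_calibration(name): a dict with "fovy" (degrees; the focal length in pixels is half the picture's height over the tangent of half this angle, whatever the lens; pixels are square), "cx", "cy" (the principal point, pixels), "k1" (the pictures are not rectified: a ray, as slopes to the right and down, at radius r is drawn at 1 + k1 r^2 times it, then the intrinsics apply), "R" (3x3) and "t" (3): a world point X has camera coordinates R X + t. Camera axes: x right, y down, z forward; pixel columns grow to the right and rows downward; lengths in m; the calibration is good to about 2 mm. A picture is of the moment at which its call begins: read the wrist's pose just before it. get_calibration takes no time and is no camera call; for the wrist camera it gives the pose at the moment of the call.
- robot.close_job(): hands the job in; it is judged then, once.
The state is a dict: "time": time; "joint_positions": joint angles; "qvel": joint speeds; "joint_torque": joint torques, N m; "tool_pos": TCP position; "ee_rot": TCP orientation; "wrist_force": force on the tool from outside, world axes, zero at the start; "wrist_torque": the same for the moment, N m; "width": finger opening in m; "finger_force": force on a finger pad.
Only numpy, scipy, OpenCV 4.12 (cv2) and the standard library are available. Lean on these libraries where they do the work, as an engineer would, in place of code of your own. Each camera call takes 0.05 s, during which the arm holds its last target. There are 200 camera calls.

## Working session

There is one attempt and no reset: what is moved stays moved. The work goes in short steps, Python scripts to look and compute and a tool call to move; the robot and the scene stay as the last step left them, time stands still between calls to the robot, and variables do not carry over. Pictures are saved under pics/ and viewed, at most 14 in all, crops included, and the job is handed in when it is done.

Besides the shell and the picture viewer there is one more tool, called after ">>>" by a JSON object that holds its "op" and its "data". carry_out: Moves the arm, as the interface text tells. Shift numbers are shares of 0.02 m and turn numbers shares of 0.12 rad, none past 1 either way. Its arguments: {"type":"object","properties":{"deltas":{"type":"array","items":{"type":"object","properties":{"dx":{"type":"number"},"dy":{"type":"number"},"dz":{"type":"number"},"wx":{"type":"number"},"wy":{"type":"number"},"wz":{"type":"number"},"gripper":{"type":"number"}}}}},"required":["deltas"]}

```bash
mkdir -p pics
python3 - <<'E'
from bench import robot, eyes
import cv2
for n in("top","scene"):
    cv2.imwrite(f"pics/{n}0.png",eyes.snapshot(n)[:,:,::-1])
    c=eyes.get_calibration(n);print(n,c)
o=robot.get_obs();print(o['time'],o['tool_pos'],o['ee_rot'],o['width'])
E
```

```text
top {'fovy': 43.64185007310532, 'cx': 317.76990804286027, 'cy': 231.16208617588785, 'k1': -0.12261353886030672, 'R': array([[-0.02856005, -0.99957323,  0.00613788],
       [-0.99806455,  0.02817654, -0.05543678],
       [ 0.05524018, -0.00770928, -0.99844333]]), 't': array([-0.01588845,  0.57463152,  1.4402865 ])}
scene {'fovy': 49.85755534518391, 'cx': 314.0770483356895, 'cy': 238.1253663138987, 'k1': -0.15374632666493832, 'R': array([[-0.17879958,  0.98378302,  0.01420112],
       [ 0.646913  ,  0.12842502, -0.75167186],
       [-0.7413058 , -0.12521172, -0.65938437]]), 't': array([ 0.09698611, -0.31475531,  1.72826097])}
0.1 [ 0.20634522 -0.50949233  0.30164629] [-3.13963388e+00 -1.94660822e-04  3.84795916e-01] 0.09428159729564495
```

View pics/top0.png

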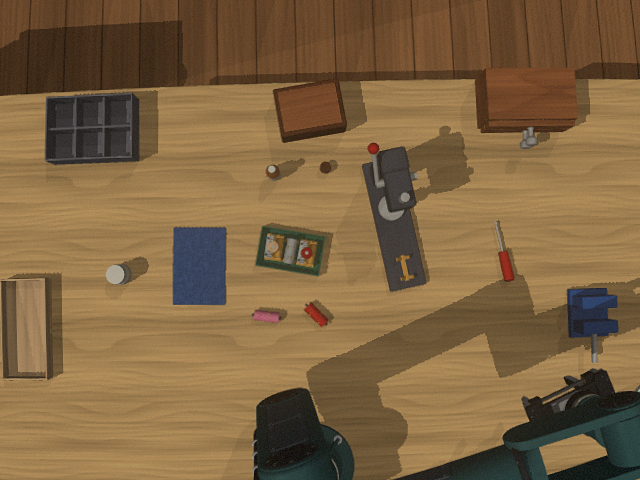

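View pics/scene0.png

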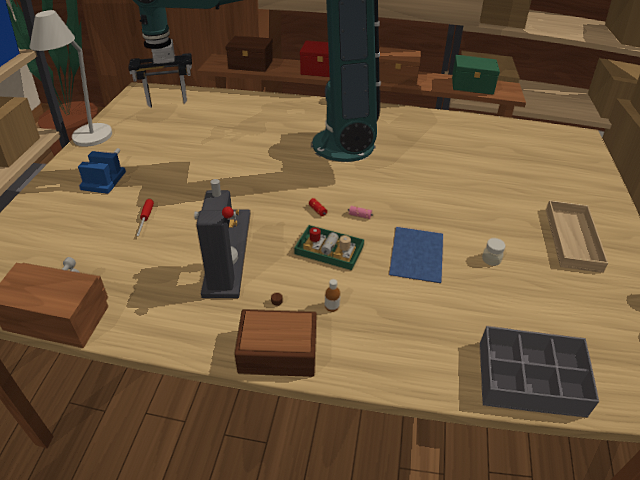

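The top picture shows the tin near (291,250), with the pale movement left and the red one right. The mat is at (200,265), the brass cradle at (405,268), and two look-alikes sit at (267,316) and (316,314).

```bash
cat > h.py <<'E'
import cv2,numpy as np
def ray(c,u,v):
    f=240/np.tan(np.radians(c['fovy']/2))
    K=np.array([[f,0,c['cx']],[0,f,c['cy']],[0,0,1]])
    p=cv2.undistortPoints(np.array([[[u,v]]],float),K,np.array([c['k1'],0,0,0.]))[0,0]
    R=np.array(c['R']);t=np.array(c['t'])
    return -R.T@t, R.T@np.array([p[0],p[1],1])
def world(c,u,v,z):
    o,d=ray(c,u,v); return o+d*(z-o[2])/d[2]
def proj(c,X):
    f=240/np.tan(np.radians(c['fovy']/2))
    K=np.array([[f,0,c['cx']],[0,f,c['cy']],[0,0,1]])
    return cv2.projectPoints(np.array(X,float).reshape(-1,1,3),cv2.Rodrigues(np.array(c['R']))[0],np.array(c['t']),K,np.array([c['k1'],0,0,0.]))[0][:,0]
E
python3 - <<'E'
import cv2
a=cv2.imread("pics/top0.png")
cv2.imwrite("pics/c1.png",cv2.resize(a[215:315,165:335],(782,460),interpolation=cv2.INTER_CUBIC))
cv2.imwrite("pics/c2.png",cv2.resize(a[140:300,355:435],(400,600)[:2] and (300,600),interpolation=cv2.INTER_CUBIC))
E
```

```text
(no output)
```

View pics/c1.png

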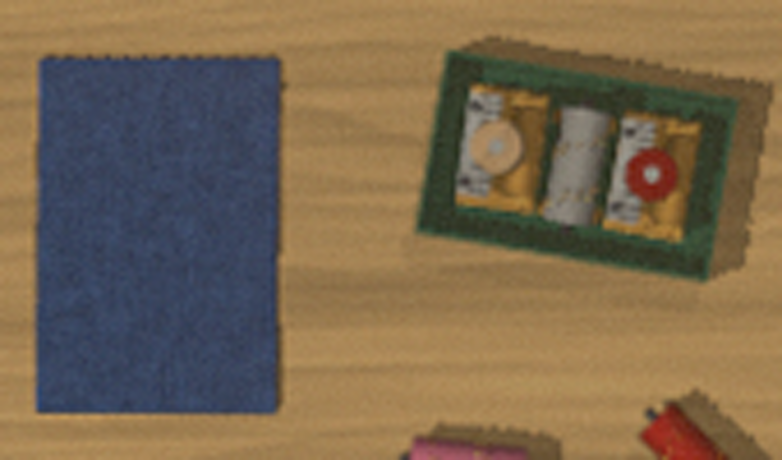

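View pics/c2.png

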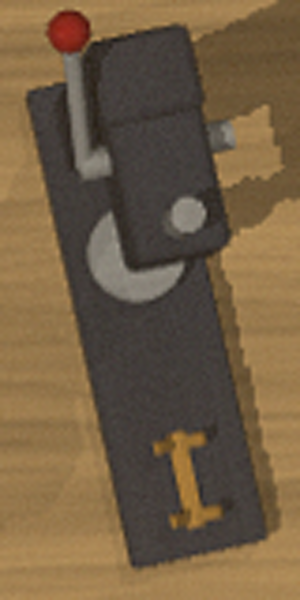

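The crops show the tin rim corners, the mat corners, both knobs and the V-blocks clearly enough to measure.

```bash
cat > m.py <<'E'
from bench import eyes
from h import *
c=eyes.get_calibration("top")
def w1(U,V,z): return world(c,165+(U+.5)/4.6-.5,215+(V+.5)/4.6-.5,z)[:2]
def w2(U,V,z): return world(c,355+(U+.5)/3.75-.5,140+(V+.5)/3.75-.5,z)[:2]
np.set_printoptions(precision=4,suppress=True)
tin=np.array([w1(*p,.024) for p in[(447,52),(738,98),(708,280),(418,233)]])
print("tin",tin.mean(0),np.linalg.norm(np.diff(tin,axis=0),axis=1))
d=tin[0]+tin[1]-tin[2]-tin[3];e=tin[0]+tin[3]-tin[1]-tin[2]
print("yaw",np.arctan2(d[1],d[0]),np.arctan2(-e[0],e[1]))
mat=np.array([w1(*p,.004) for p in[(39,58),(281,57),(279,412),(37,411)]])
print("mat",mat.mean(0),np.linalg.norm(np.diff(mat,axis=0),axis=1)); d=mat[0]+mat[1]-mat[2]-mat[3];print(np.arctan2(d[1],d[0]))
print("pale",w1(495,146,.055),"red",w1(652,174,.055),"cyl",w1(579,166,.034))
fl,fr,bl=w2(133,566,.018),w2(267,538,.018),w2(28,93,.018)
x=(bl-fl)/np.linalg.norm(bl-fl);print("press edges",np.linalg.norm(bl-fl),np.linalg.norm(fr-fl),"yaw",np.arctan2(x[1],x[0]),np.arctan2(*((fr-fl)*[1,-1])))
print("org from front",(fl+fr)/2+.05*x,"vblocks",w2(188,481,.03),w2(180,443,.03),w2(196,518,.03))
print("bystander pink",world(c,267,316,.013)[:2],"red",world(c,316,314,.013)[:2],"bottle",world(c,273,170,.085)[:2],"knob",world(c,325,168,.024))
E
python3 m.py
```

```text
tin [0.5284 0.0357] [0.1549 0.0967 0.154 ]
yaw -0.18759397541684106 -0.1866910454579881
mat [0.4985 0.2611] [0.1305 0.1888 0.1299]
-0.02612432809669557
pale [0.5389 0.0767] red [ 0.5223 -0.0035] cyl [0.528  0.0346]
press edges 0.3148018969437153 0.08912032259130478 yaw 0.18482892959239136 0.17208497682466808
org from front [ 0.4816 -0.2379] vblocks [ 0.4787 -0.2389] [ 0.5032 -0.2346] [ 0.4549 -0.2433]
bystander pink [0.3718 0.0966] red [ 0.3734 -0.0222] bottle [0.7158 0.0686] knob [ 0.7269 -0.0541  0.024 ]
```

```bash
cat > plan.py <<'E'
# usage: plan.py x y z yaw -> shares per row (turn first at place, then shift in the turned frame)
import sys,numpy as np
from bench import robot
from scipy.spatial.transform import Rotation as Ro
x,y,z,yaw=map(float,sys.argv[1:5]);o=robot.get_obs()
p=o['tool_pos'];e=o['ee_rot'];print("t",round(o['time'],2),"pos",np.round(p,4),"rot",np.round(e,4),"w",round(o['width'],4),"F",np.round(o['wrist_force'],1),"q",np.round(o['joint_positions'],2))
R0=Ro.from_euler('xyz',e);R1=Ro.from_euler('xyz',[np.pi,0,yaw])
w=(R0.inv()*R1).as_rotvec()/.12;d=R1.inv().apply(np.array([x,y,z])-p)/.02
print("turn",np.round(w,2),"shift",np.round(d,2))
E
python3 plan.py .53 .036 .30 1.384
```

```text
t 0.1 pos [ 0.2063 -0.5095  0.3016] rot [-3.1396e+00 -2.0000e-04  3.8480e-01] w 0.0943 F [ 0.2 -0.8  0.2] q [-1.29  0.09  1.37 -0.    1.68 -0.1 ]
turn [-0.01 -0.01 -8.33] shift [29.81 10.84  0.08]
```

>>> {"op": "carry_out", "data": {"deltas": [{"wz":-0.833},{"wz":-0.833},{"wz":-0.833},{"wz":-0.833},{"wz":-0.833},{"wz":-0.833},{"wz":-0.833},{"wz":-0.833},{"wz":-0.833},{"wz":-0.833},{"dx":0.99,"dy":0.36},{"dx":0.99,"dy":0.36},{"dx":0.99,"dy":0.36},{"dx":0.99,"dy":0.36},{"dx":0.99,"dy":0.36},{"dx":0.99,"dy":0.36},{"dx":0.99,"dy":0.36},{"dx":0.99,"dy":0.36},{"dx":0.99,"dy":0.36},{"dx":0.99,"dy":0.36}]}}

```text
invalid input
```

>>> {"op": "carry_out", "data": {"deltas": [{"dx":0.99,"dy":0.36},{"dx":0.99,"dy":0.36},{"dx":0.99,"dy":0.36},{"dx":0.99,"dy":0.36},{"dx":0.99,"dy":0.36},{"dx":0.99,"dy":0.36},{"dx":0.99,"dy":0.36},{"dx":0.99,"dy":0.36},{"dx":0.99,"dy":0.36},{"dx":0.99,"dy":0.36},{"dx":0.99,"dy":0.36},{"dx":0.99,"dy":0.36},{"dx":0.99,"dy":0.36},{"dx":0.99,"dy":0.36},{"dx":0.99,"dy":0.36},{"dx":0.99,"dy":0.36},{"dx":0.99,"dy":0.36},{"dx":0.99,"dy":0.36},{"dx":0.99,"dy":0.36},{"dx":0.99,"dy":0.36}]}}

```text
invalid input
```

```bash
python3 - <<'E'
from bench import robot, eyes
import cv2,pickle
c=eyes.get_calibration("wrist");a=eyes.snapshot("wrist")
cv2.imwrite("pics/w1.png",a[:,:,::-1]);pickle.dump(c,open("w1.pkl","wb"))
E
python3 plan.py .53 .036 .30 1.384
```

```text
t 0.15 pos [ 0.2064 -0.5095  0.3018] rot [-3.1399e+00 -1.0000e-04  3.8480e-01] w 0.0942 F [ 0.2 -0.4  0.3] q [-1.29  0.09  1.37 -0.    1.68 -0.1 ]
turn [-0.01 -0.01 -8.33] shift [29.81 10.83  0.09]
```

View pics/w1.png

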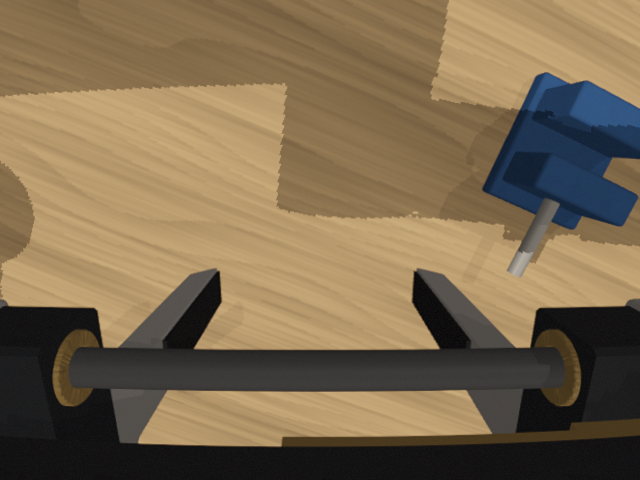

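The rows were refused, apparently because every key is required. The wrist picture only shows the bench and vice at the start pose, with the fingertips near (220,270) and (415,270).

>>> {"op": "carry_out", "data": {"deltas": [{"dx":0,"dy":0,"dz":0,"wx":0,"wy":0,"wz":-0.833,"gripper":0},{"dx":0,"dy":0,"dz":0,"wx":0,"wy":0,"wz":-0.833,"gripper":0},{"dx":0,"dy":0,"dz":0,"wx":0,"wy":0,"wz":-0.833,"gripper":0},{"dx":0,"dy":0,"dz":0,"wx":0,"wy":0,"wz":-0.833,"gripper":0},{"dx":0,"dy":0,"dz":0,"wx":0,"wy":0,"wz":-0.833,"gripper":0},{"dx":0,"dy":0,"dz":0,"wx":0,"wy":0,"wz":-0.833,"gripper":0},{"dx":0,"dy":0,"dz":0,"wx":0,"wy":0,"wz":-0.833,"gripper":0},{"dx":0,"dy":0,"dz":0,"wx":0,"wy":0,"wz":-0.833,"gripper":0},{"dx":0,"dy":0,"dz":0,"wx":0,"wy":0,"wz":-0.833,"gripper":0},{"dx":0,"dy":0,"dz":0,"wx":0,"wy":0,"wz":-0.833,"gripper":0},{"dx":0.99,"dy":0.36,"dz":0,"wx":0,"wy":0,"wz":0,"gripper":0},{"dx":0.99,"dy":0.36,"dz":0,"wx":0,"wy":0,"wz":0,"gripper":0},{"dx":0.99,"dy":0.36,"dz":0,"wx":0,"wy":0,"wz":0,"gripper":0},{"dx":0.99,"dy":0.36,"dz":0,"wx":0,"wy":0,"wz":0,"gripper":0},{"dx":0.99,"dy":0.36,"dz":0,"wx":0,"wy":0,"wz":0,"gripper":0},{"dx":0.99,"dy":0.36,"dz":0,"wx":0,"wy":0,"wz":0,"gripper":0},{"dx":0.99,"dy":0.36,"dz":0,"wx":0,"wy":0,"wz":0,"gripper":0},{"dx":0.99,"dy":0.36,"dz":0,"wx":0,"wy":0,"wz":0,"gripper":0},{"dx":0.99,"dy":0.36,"dz":0,"wx":0,"wy":0,"wz":0,"gripper":0},{"dx":0.99,"dy":0.36,"dz":0,"wx":0,"wy":0,"wz":0,"gripper":0}]}}

```text
time: 1.82
tool_pos: [0.3142, -0.3275, 0.3023]
ee_rot: [-3.141, -0.0, 1.384]
wrist_force: [0.2, -0.5, -0.5]
width: 0.0942
finger_force: 0.0
```

```bash
python3 plan.py .53 .036 .30 1.384; python3 -c "
from bench import eyes
import numpy as np
c=eyes.get_calibration('wrist');print(c, -np.array(c['R']).T@c['t'])"
```

```text
t 1.82 pos [ 0.3142 -0.3275  0.3023] rot [-3.1412e+00 -4.0000e-04  1.3842e+00] w 0.0942 F [ 0.2 -0.5 -0.5] q [-0.93 -0.13  1.58  0.    1.69 -0.74]
turn [-0. -0.  0.] shift [19.86  7.23  0.12]
{'fovy': 63.31469956489522, 'cx': 316.3510276688262, 'cy': 238.00698571956525, 'k1': -0.06613358434659078, 'R': array([[ 9.82675502e-01, -1.85334414e-01,  1.14454818e-04],
       [-1.80195357e-01, -9.55282536e-01,  2.34445963e-01],
       [-4.33415685e-02, -2.30404929e-01, -9.72129146e-01]]), 't': array([-0.3691536 , -0.28062507,  0.32714899])} [ 0.32637001 -0.26111635  0.38386474]
```

>>> {"op": "carry_out", "data": {"deltas": [{"dx":0.99,"dy":0.36,"dz":0,"wx":0,"wy":0,"wz":0,"gripper":0},{"dx":0.99,"dy":0.36,"dz":0,"wx":0,"wy":0,"wz":0,"gripper":0},{"dx":0.99,"dy":0.36,"dz":0,"wx":0,"wy":0,"wz":0,"gripper":0},{"dx":0.99,"dy":0.36,"dz":0,"wx":0,"wy":0,"wz":0,"gripper":0},{"dx":0.99,"dy":0.36,"dz":0,"wx":0,"wy":0,"wz":0,"gripper":0},{"dx":0.99,"dy":0.36,"dz":0,"wx":0,"wy":0,"wz":0,"gripper":0},{"dx":0.99,"dy":0.36,"dz":0,"wx":0,"wy":0,"wz":0,"gripper":0},{"dx":0.99,"dy":0.36,"dz":0,"wx":0,"wy":0,"wz":0,"gripper":0},{"dx":0.99,"dy":0.36,"dz":0,"wx":0,"wy":0,"wz":0,"gripper":0},{"dx":0.99,"dy":0.36,"dz":0,"wx":0,"wy":0,"wz":0,"gripper":0},{"dx":0.99,"dy":0.36,"dz":0,"wx":0,"wy":0,"wz":0,"gripper":0},{"dx":0.99,"dy":0.36,"dz":0,"wx":0,"wy":0,"wz":0,"gripper":0},{"dx":0.99,"dy":0.36,"dz":0,"wx":0,"wy":0,"wz":0,"gripper":0},{"dx":0.99,"dy":0.36,"dz":0,"wx":0,"wy":0,"wz":0,"gripper":0},{"dx":0.99,"dy":0.36,"dz":0,"wx":0,"wy":0,"wz":0,"gripper":0},{"dx":0.99,"dy":0.36,"dz":0,"wx":0,"wy":0,"wz":0,"gripper":0},{"dx":0.99,"dy":0.36,"dz":0,"wx":0,"wy":0,"wz":0,"gripper":0},{"dx":0.99,"dy":0.36,"dz":0,"wx":0,"wy":0,"wz":0,"gripper":0},{"dx":0,"dy":0,"dz":0,"wx":0,"wy":0,"wz":0,"gripper":0},{"dx":0,"dy":0,"dz":0,"wx":0,"wy":0,"wz":0,"gripper":0}]}}

```text
time: 3.48
tool_pos: [0.5073, -0.0018, 0.3021]
ee_rot: [-3.14, 0.001, 1.386]
wrist_force: [-0.3, -0.7, 0.7]
width: 0.0941
finger_force: 0.0
```

```bash
cat > snap.py <<'E'
import sys,pickle,cv2
from bench import eyes
n=sys.argv[1];c=eyes.get_calibration("wrist");a=eyes.snapshot("wrist")
cv2.imwrite(f"pics/{n}.png",a[:,:,::-1]);pickle.dump(c,open(f"{n}.pkl","wb"))
E
python3 snap.py w2;python3 plan.py .53 .036 .30 1.384
```

```text
t 3.53 pos [ 0.5071 -0.0025  0.3022] rot [-3.1405e+00  9.0000e-04  1.3850e+00] w 0.0939 F [-0.4 -0.3  0.2] q [-0.12 -0.01  1.47 -0.    1.68  0.07]
turn [-0.01  0.01  0.01] shift [2.1  0.77 0.11]
```

View pics/w2.png

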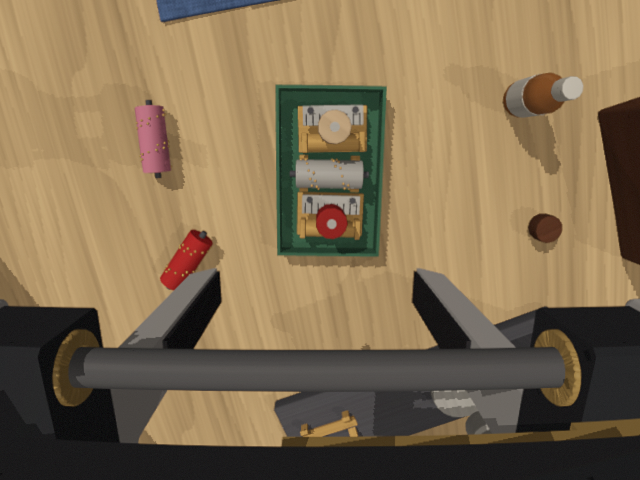

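The wrist picture shows the tin at rim corners (276,87), (385,87), (378,255) and (278,253), pale knob (335,127), red knob (332,222) and the cylinder (329,174). I'll enlarge it.

```bash
python3 -c "
import cv2
a=cv2.imread('pics/w2.png')
cv2.imwrite('pics/c3.png',cv2.resize(a[75:267,265:401],(425,600),interpolation=cv2.INTER_CUBIC))"
```

```text
(no output)
```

View pics/c3.png

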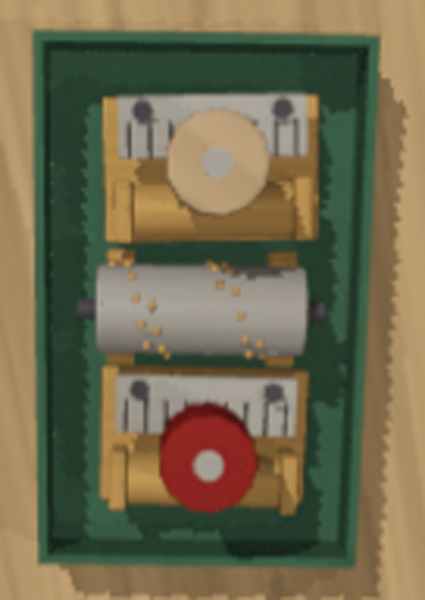

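Run:
```python
import pickle
from h import *
np.set_printoptions(precision=4,suppress=True)
c=pickle.load(open('w2.pkl','rb'))
w=lambda U,V,z: world(c,265+(U+.5)/3.125-.5,75+(V+.5)/3.125-.5,z)[:2]
tin=np.array([w(*p,.024) for p in[(35,33),(379,38),(355,566),(40,563)]])
print("tin",tin.mean(0),np.linalg.norm(np.diff(tin,axis=0),axis=1));d=tin[1]+tin[2]-tin[0]-tin[3];e=tin[0]+tin[1]-tin[2]-tin[3];print(np.arctan2(d[1],d[0]),np.arctan2(-e[0],e[1]))
print("pale",w(218,162,.055),"red",w(208,466,.055))
# bedplate edges at z=.009
for n,l,r in(("pale",(107,241),(317,239)),("red",(104,500),(300,503))):
    a,b=w(*l,.009),w(*r,.009);print(n,np.linalg.norm(b-a),np.arctan2(*(b-a)[::-1]))
a,b=w(97,310,.023),w(307,310,.023);print("cyl",(a+b)/2,np.linalg.norm(b-a),np.arctan2(*(b-a)[::-1]))
a,b=w(77,308,.023),w(328,311,.023);print("arbors",(a+b)/2,np.linalg.norm(b-a))
a,b=world(c,310,430,.03),world(c,350,423,.03);print("cradle",a,b)
```

```text
tin [0.5259 0.036 ] [0.0966 0.1543 0.097 ]
-0.19536137738498782 -0.19544254948077244
pale [0.5362 0.0759] red [ 0.5195 -0.0035]
pale 0.0633699170978166 -0.1737910006105503
red 0.06203331596801339 -0.19985485613747342
cyl [0.5259 0.0363] 0.061728001892020844 -0.1835874827420863
arbors [0.5261 0.0364] 0.07379957293562149
cradle [ 0.4575 -0.2283  0.03  ] [ 0.5015 -0.2273  0.03  ]
```

```bash
python3 plan.py .536 .076 .126 1.384
```

```text
t 3.53 pos [ 0.5071 -0.0025  0.3022] rot [-3.1405e+00  9.0000e-04  1.3850e+00] w 0.0939 F [-0.4 -0.3  0.2] q [-0.12 -0.01  1.47 -0.    1.68  0.07]
turn [-0.01  0.01  0.01] shift [4.12 0.69 8.81]
```

>>> {"op": "carry_out", "data": {"deltas": [{"dx":0.82,"dy":0.14,"dz":0,"wx":0,"wy":0,"wz":0,"gripper":0},{"dx":0.82,"dy":0.14,"dz":0,"wx":0,"wy":0,"wz":0,"gripper":0},{"dx":0.82,"dy":0.14,"dz":0,"wx":0,"wy":0,"wz":0,"gripper":0},{"dx":0.82,"dy":0.14,"dz":0,"wx":0,"wy":0,"wz":0,"gripper":0},{"dx":0.82,"dy":0.14,"dz":0,"wx":0,"wy":0,"wz":0,"gripper":0},{"dx":0,"dy":0,"dz":1,"wx":0,"wy":0,"wz":0,"gripper":0},{"dx":0,"dy":0,"dz":1,"wx":0,"wy":0,"wz":0,"gripper":0},{"dx":0,"dy":0,"dz":1,"wx":0,"wy":0,"wz":0,"gripper":0},{"dx":0,"dy":0,"dz":1,"wx":0,"wy":0,"wz":0,"gripper":0},{"dx":0,"dy":0,"dz":1,"wx":0,"wy":0,"wz":0,"gripper":0},{"dx":0,"dy":0,"dz":0,"wx":0,"wy":0,"wz":0,"gripper":0},{"dx":0,"dy":0,"dz":0,"wx":0,"wy":0,"wz":0,"gripper":0}]}}

```text
time: 4.53
tool_pos: [0.5354, 0.0746, 0.2017]
ee_rot: [-3.139, 0.001, 1.383]
wrist_force: [-0.1, 0.5, 0.3]
width: 0.0938
finger_force: 0.0
```

```bash
python3 plan.py .536 .076 .126 1.384
```

```text
t 4.53 pos [0.5354 0.0746 0.2017] rot [-3.1387e+00  1.1000e-03  1.3830e+00] w 0.0938 F [-0.1  0.5  0.3] q [ 0.03  0.11  1.55 -0.    1.49  0.22]
turn [-0.02  0.01 -0.01] shift [0.08 0.02 3.79]
```

>>> {"op": "carry_out", "data": {"deltas": [{"dx":0.08,"dy":0.02,"dz":0.8,"wx":0,"wy":0,"wz":0,"gripper":0},{"dx":0,"dy":0,"dz":0.8,"wx":0,"wy":0,"wz":0,"gripper":0},{"dx":0,"dy":0,"dz":0.8,"wx":0,"wy":0,"wz":0,"gripper":0},{"dx":0,"dy":0,"dz":0.8,"wx":0,"wy":0,"wz":0,"gripper":0},{"dx":0,"dy":0,"dz":0.6,"wx":0,"wy":0,"wz":0,"gripper":0},{"dx":0,"dy":0,"dz":0,"wx":0,"wy":0,"wz":0,"gripper":80},{"dx":0,"dy":0,"dz":0,"wx":0,"wy":0,"wz":0,"gripper":120},{"dx":0,"dy":0,"dz":0,"wx":0,"wy":0,"wz":0,"gripper":145},{"dx":0,"dy":0,"dz":0,"wx":0,"wy":0,"wz":0,"gripper":160},{"dx":0,"dy":0,"dz":0,"wx":0,"wy":0,"wz":0,"gripper":170},{"dx":0,"dy":0,"dz":0,"wx":0,"wy":0,"wz":0,"gripper":180},{"dx":0,"dy":0,"dz":0,"wx":0,"wy":0,"wz":0,"gripper":200},{"dx":0,"dy":0,"dz":0,"wx":0,"wy":0,"wz":0,"gripper":220},{"dx":0,"dy":0,"dz":0,"wx":0,"wy":0,"wz":0,"gripper":220},{"dx":0,"dy":0,"dz":0,"wx":0,"wy":0,"wz":0,"gripper":220},{"dx":0,"dy":0,"dz":0,"wx":0,"wy":0,"wz":0,"gripper":220}]}}

```text
time: 5.87
tool_pos: [0.5369, 0.0771, 0.1267]
ee_rot: [-3.141, 0.0, 1.384]
wrist_force: [-0.2, 0.8, -0.0]
width: 0.0274
finger_force: 30.0
```

```bash
python3 plan.py .499 .294 .206 1.384
```

```text
t 5.87 pos [0.5369 0.0771 0.1267] rot [-3.1414e+00  1.0000e-04  1.3844e+00] w 0.0274 F [-0.2  0.8 -0. ] q [ 0.04  0.17  1.63 -0.    1.33  0.22]
turn [-0.  0.  0.] shift [10.3  -3.87 -3.97]
```

>>> {"op": "carry_out", "data": {"deltas": [{"dx":0,"dy":0,"dz":-0.5,"wx":0,"wy":0,"wz":0,"gripper":220},{"dx":0,"dy":0,"dz":-0.9,"wx":0,"wy":0,"wz":0,"gripper":220},{"dx":0,"dy":0,"dz":-0.9,"wx":0,"wy":0,"wz":0,"gripper":220},{"dx":0,"dy":0,"dz":-0.9,"wx":0,"wy":0,"wz":0,"gripper":220},{"dx":0,"dy":0,"dz":-0.8,"wx":0,"wy":0,"wz":0,"gripper":220},{"dx":0.4,"dy":-0.15,"dz":0,"wx":0,"wy":0,"wz":0,"gripper":220},{"dx":0.9,"dy":-0.34,"dz":0,"wx":0,"wy":0,"wz":0,"gripper":220},{"dx":0.9,"dy":-0.34,"dz":0,"wx":0,"wy":0,"wz":0,"gripper":220},{"dx":0.9,"dy":-0.34,"dz":0,"wx":0,"wy":0,"wz":0,"gripper":220},{"dx":0.9,"dy":-0.34,"dz":0,"wx":0,"wy":0,"wz":0,"gripper":220},{"dx":0.9,"dy":-0.34,"dz":0,"wx":0,"wy":0,"wz":0,"gripper":220},{"dx":0.9,"dy":-0.34,"dz":0,"wx":0,"wy":0,"wz":0,"gripper":220},{"dx":0.9,"dy":-0.34,"dz":0,"wx":0,"wy":0,"wz":0,"gripper":220},{"dx":0.9,"dy":-0.34,"dz":0,"wx":0,"wy":0,"wz":0,"gripper":220},{"dx":0.9,"dy":-0.34,"dz":0,"wx":0,"wy":0,"wz":0,"gripper":220},{"dx":0.9,"dy":-0.34,"dz":0,"wx":0,"wy":0,"wz":0,"gripper":220},{"dx":0.9,"dy":-0.32,"dz":0,"wx":0,"wy":0,"wz":0,"gripper":220},{"dx":0,"dy":0,"dz":0,"wx":0,"wy":0,"wz":0,"gripper":220},{"dx":0,"dy":0,"dz":0,"wx":0,"wy":0,"wz":0,"gripper":220}]}}

```text
time: 7.45
tool_pos: [0.4981, 0.2947, 0.2054]
ee_rot: [-3.14, 0.002, 1.387]
wrist_force: [0.4, -0.5, -1.7]
width: 0.0272
finger_force: 30.0
```

```bash
python3 plan.py .499 .294 .128 1.384
```

```text
t 7.45 pos [0.4981 0.2947 0.2054] rot [-3.1400e+00  1.6000e-03  1.3866e+00] w 0.0272 F [ 0.4 -0.5 -1.7] q [ 0.44  0.19  1.45 -0.    1.5   0.62]
turn [-0.01  0.01  0.02] shift [-0.03  0.05  3.87]
```

>>> {"op": "carry_out", "data": {"deltas": [{"dx":0,"dy":0,"dz":0.8,"wx":0,"wy":0,"wz":0,"gripper":220},{"dx":0,"dy":0,"dz":0.8,"wx":0,"wy":0,"wz":0,"gripper":220},{"dx":0,"dy":0,"dz":0.8,"wx":0,"wy":0,"wz":0,"gripper":220},{"dx":0,"dy":0,"dz":0.6,"wx":0,"wy":0,"wz":0,"gripper":220},{"dx":0,"dy":0,"dz":0.5,"wx":0,"wy":0,"wz":0,"gripper":220},{"dx":0,"dy":0,"dz":0.2,"wx":0,"wy":0,"wz":0,"gripper":220},{"dx":0,"dy":0,"dz":0.1,"wx":0,"wy":0,"wz":0,"gripper":220},{"dx":0,"dy":0,"dz":0,"wx":0,"wy":0,"wz":0,"gripper":220},{"dx":0,"dy":0,"dz":0,"wx":0,"wy":0,"wz":0,"gripper":220},{"dx":0,"dy":0,"dz":0,"wx":0,"wy":0,"wz":0,"gripper":220}]}}

```text
time: 8.28
tool_pos: [0.4997, 0.2941, 0.1318]
ee_rot: [3.14, -0.001, 1.384]
wrist_force: [-1.0, 0.2, -2.3]
width: 0.0271
finger_force: 30.0
```

>>> {"op": "carry_out", "data": {"deltas": [{"dx":0,"dy":0,"dz":0.1,"wx":0,"wy":0,"wz":0,"gripper":220},{"dx":0,"dy":0,"dz":0,"wx":0,"wy":0,"wz":0,"gripper":220},{"dx":0,"dy":0,"dz":0,"wx":0,"wy":0,"wz":0,"gripper":220}]}}

```text
time: 8.53
tool_pos: [0.4991, 0.2939, 0.1288]
ee_rot: [3.141, -0.0, 1.384]
wrist_force: [0.3, -0.6, -1.7]
width: 0.0275
finger_force: 30.0
```

>>> {"op": "carry_out", "data": {"deltas": [{"dx":0,"dy":0,"dz":0.06,"wx":0,"wy":0,"wz":0,"gripper":220},{"dx":0,"dy":0,"dz":0,"wx":0,"wy":0,"wz":0,"gripper":220},{"dx":0,"dy":0,"dz":0,"wx":0,"wy":0,"wz":0,"gripper":220}]}}

```text
time: 8.78
tool_pos: [0.4992, 0.294, 0.1277]
ee_rot: [3.141, -0.0, 1.384]
wrist_force: [0.3, 1.0, -1.4]
width: 0.0276
finger_force: 30.0
```

>>> {"op": "carry_out", "data": {"deltas": [{"dx":0,"dy":0,"dz":0.03,"wx":0,"wy":0,"wz":0,"gripper":220},{"dx":0,"dy":0,"dz":0,"wx":0,"wy":0,"wz":0,"gripper":150},{"dx":0,"dy":0,"dz":0,"wx":0,"wy":0,"wz":0,"gripper":80},{"dx":0,"dy":0,"dz":0,"wx":0,"wy":0,"wz":0,"gripper":0},{"dx":0,"dy":0,"dz":0,"wx":0,"wy":0,"wz":0,"gripper":0},{"dx":0,"dy":0,"dz":0,"wx":0,"wy":0,"wz":0,"gripper":0},{"dx":0,"dy":0,"dz":-0.5,"wx":0,"wy":0,"wz":0,"gripper":0},{"dx":0,"dy":0,"dz":-1,"wx":0,"wy":0,"wz":0,"gripper":0},{"dx":0,"dy":0,"dz":-1,"wx":0,"wy":0,"wz":0,"gripper":0},{"dx":0,"dy":0,"dz":-1,"wx":0,"wy":0,"wz":0,"gripper":0},{"dx":0,"dy":0,"dz":0,"wx":0,"wy":0,"wz":0,"gripper":0}]}}

```text
time: 9.7
tool_pos: [0.5011, 0.2949, 0.2028]
ee_rot: [3.133, -0.006, 1.384]
wrist_force: [0.7, -0.2, 1.3]
width: 0.0906
finger_force: 0.0
```

```bash
python3 plan.py .5195 -.0035 .20 1.384
```

```text
t 9.7 pos [0.5011 0.2949 0.2028] rot [ 3.1333 -0.0058  1.3845] w 0.0906 F [ 0.7 -0.2  1.3] q [ 0.43  0.19  1.45 -0.    1.49  0.62]
turn [ 0.07 -0.05  0.  ] shift [-14.49   3.67   0.14]
```

>>> {"op": "carry_out", "data": {"deltas": [{"dx":-0.96,"dy":0.24,"dz":0,"wx":0,"wy":0,"wz":0,"gripper":0},{"dx":-0.96,"dy":0.24,"dz":0,"wx":0,"wy":0,"wz":0,"gripper":0},{"dx":-0.96,"dy":0.24,"dz":0,"wx":0,"wy":0,"wz":0,"gripper":0},{"dx":-0.96,"dy":0.24,"dz":0,"wx":0,"wy":0,"wz":0,"gripper":0},{"dx":-0.96,"dy":0.24,"dz":0,"wx":0,"wy":0,"wz":0,"gripper":0},{"dx":-0.96,"dy":0.24,"dz":0,"wx":0,"wy":0,"wz":0,"gripper":0},{"dx":-0.96,"dy":0.24,"dz":0,"wx":0,"wy":0,"wz":0,"gripper":0},{"dx":-0.96,"dy":0.24,"dz":0,"wx":0,"wy":0,"wz":0,"gripper":0},{"dx":-0.96,"dy":0.24,"dz":0,"wx":0,"wy":0,"wz":0,"gripper":0},{"dx":-0.96,"dy":0.24,"dz":0,"wx":0,"wy":0,"wz":0,"gripper":0},{"dx":-0.96,"dy":0.24,"dz":0,"wx":0,"wy":0,"wz":0,"gripper":0},{"dx":-0.96,"dy":0.24,"dz":0,"wx":0,"wy":0,"wz":0,"gripper":0},{"dx":-0.96,"dy":0.24,"dz":0,"wx":0,"wy":0,"wz":0,"gripper":0},{"dx":-0.96,"dy":0.24,"dz":0,"wx":0,"wy":0,"wz":0,"gripper":0},{"dx":-0.96,"dy":0.24,"dz":0,"wx":0,"wy":0,"wz":0,"gripper":0},{"dx":0,"dy":0,"dz":0,"wx":0,"wy":0,"wz":0,"gripper":0},{"dx":0,"dy":0,"dz":0,"wx":0,"wy":0,"wz":0,"gripper":0},{"dx":0,"dy":0,"dz":0,"wx":0,"wy":0,"wz":0,"gripper":0}]}}

```text
time: 11.2
tool_pos: [0.5162, -0.0019, 0.1964]
ee_rot: [-3.141, -0.001, 1.384]
wrist_force: [-0.1, 0.3, -0.0]
width: 0.094
finger_force: 0.0
```

```bash
python3 plan.py .5195 -.0035 .1265 1.384
```

```text
t 11.2 pos [ 0.5162 -0.0019  0.1964] rot [-3.1408e+00 -5.0000e-04  1.3843e+00] w 0.094 F [-0.1  0.3 -0. ] q [-0.11  0.06  1.61  0.    1.47  0.07]
turn [-0.01 -0.    0.  ] shift [-0.05  0.18  3.5 ]
```

>>> {"op": "carry_out", "data": {"deltas": [{"dx":-0.05,"dy":0.18,"dz":0.7,"wx":0,"wy":0,"wz":0,"gripper":0},{"dx":0,"dy":0,"dz":0.7,"wx":0,"wy":0,"wz":0,"gripper":0},{"dx":0,"dy":0,"dz":0.7,"wx":0,"wy":0,"wz":0,"gripper":0},{"dx":0,"dy":0,"dz":0.7,"wx":0,"wy":0,"wz":0,"gripper":0},{"dx":0,"dy":0,"dz":0.7,"wx":0,"wy":0,"wz":0,"gripper":0},{"dx":0,"dy":0,"dz":0,"wx":0,"wy":0,"wz":0,"gripper":80},{"dx":0,"dy":0,"dz":0,"wx":0,"wy":0,"wz":0,"gripper":120},{"dx":0,"dy":0,"dz":0,"wx":0,"wy":0,"wz":0,"gripper":145},{"dx":0,"dy":0,"dz":0,"wx":0,"wy":0,"wz":0,"gripper":160},{"dx":0,"dy":0,"dz":0,"wx":0,"wy":0,"wz":0,"gripper":170},{"dx":0,"dy":0,"dz":0,"wx":0,"wy":0,"wz":0,"gripper":180},{"dx":0,"dy":0,"dz":0,"wx":0,"wy":0,"wz":0,"gripper":200},{"dx":0,"dy":0,"dz":0,"wx":0,"wy":0,"wz":0,"gripper":220},{"dx":0,"dy":0,"dz":0,"wx":0,"wy":0,"wz":0,"gripper":220},{"dx":0,"dy":0,"dz":0,"wx":0,"wy":0,"wz":0,"gripper":220},{"dx":0,"dy":0,"dz":0,"wx":0,"wy":0,"wz":0,"gripper":220}]}}

```text
time: 12.53
tool_pos: [0.5198, -0.0042, 0.1269]
ee_rot: [-3.142, 0.0, 1.384]
wrist_force: [0.4, -0.2, 0.1]
width: 0.0275
finger_force: 30.0
```

```bash
python3 plan.py .4976 .226 .206 1.384
```

```text
t 12.53 pos [ 0.5198 -0.0042  0.1269] rot [-3.1415e+00  1.0000e-04  1.3843e+00] w 0.0275 F [ 0.4 -0.2  0.1] q [-0.12  0.12  1.69 -0.    1.33  0.07]
turn [-0.  0.  0.] shift [11.1  -3.23 -3.96]
```

>>> {"op": "carry_out", "data": {"deltas": [{"dx":0,"dy":0,"dz":-0.5,"wx":0,"wy":0,"wz":0,"gripper":220},{"dx":0,"dy":0,"dz":-0.9,"wx":0,"wy":0,"wz":0,"gripper":220},{"dx":0,"dy":0,"dz":-0.9,"wx":0,"wy":0,"wz":0,"gripper":220},{"dx":0,"dy":0,"dz":-0.9,"wx":0,"wy":0,"wz":0,"gripper":220},{"dx":0,"dy":0,"dz":-0.8,"wx":0,"wy":0,"wz":0,"gripper":220},{"dx":0.4,"dy":-0.12,"dz":0,"wx":0,"wy":0,"wz":0,"gripper":220},{"dx":0.9,"dy":-0.26,"dz":0,"wx":0,"wy":0,"wz":0,"gripper":220},{"dx":0.9,"dy":-0.26,"dz":0,"wx":0,"wy":0,"wz":0,"gripper":220},{"dx":0.9,"dy":-0.26,"dz":0,"wx":0,"wy":0,"wz":0,"gripper":220},{"dx":0.9,"dy":-0.26,"dz":0,"wx":0,"wy":0,"wz":0,"gripper":220},{"dx":0.9,"dy":-0.26,"dz":0,"wx":0,"wy":0,"wz":0,"gripper":220},{"dx":0.9,"dy":-0.26,"dz":0,"wx":0,"wy":0,"wz":0,"gripper":220},{"dx":0.9,"dy":-0.26,"dz":0,"wx":0,"wy":0,"wz":0,"gripper":220},{"dx":0.9,"dy":-0.26,"dz":0,"wx":0,"wy":0,"wz":0,"gripper":220},{"dx":0.9,"dy":-0.26,"dz":0,"wx":0,"wy":0,"wz":0,"gripper":220},{"dx":0.9,"dy":-0.26,"dz":0,"wx":0,"wy":0,"wz":0,"gripper":220},{"dx":0.9,"dy":-0.26,"dz":0,"wx":0,"wy":0,"wz":0,"gripper":220},{"dx":0.8,"dy":-0.25,"dz":0,"wx":0,"wy":0,"wz":0,"gripper":220},{"dx":0,"dy":0,"dz":0,"wx":0,"wy":0,"wz":0,"gripper":220},{"dx":0,"dy":0,"dz":0,"wx":0,"wy":0,"wz":0,"gripper":220}]}}

```text
time: 14.2
tool_pos: [0.4967, 0.2267, 0.2059]
ee_rot: [-3.14, 0.001, 1.386]
wrist_force: [-0.0, -0.3, -1.3]
width: 0.0273
finger_force: 30.0
```

```bash
python3 plan.py .4976 .226 .127 1.384
```

```text
t 14.2 pos [0.4967 0.2267 0.2059] rot [-3.1402e+00  1.3000e-03  1.3864e+00] w 0.0273 F [-0.  -0.3 -1.3] q [ 0.32  0.12  1.53 -0.    1.5   0.51]
turn [-0.01  0.01  0.02] shift [-0.03  0.05  3.94]
```

>>> {"op": "carry_out", "data": {"deltas": [{"dx":0,"dy":0,"dz":0.8,"wx":0,"wy":0,"wz":0,"gripper":220},{"dx":0,"dy":0,"dz":0.8,"wx":0,"wy":0,"wz":0,"gripper":220},{"dx":0,"dy":0,"dz":0.8,"wx":0,"wy":0,"wz":0,"gripper":220},{"dx":0,"dy":0,"dz":0.6,"wx":0,"wy":0,"wz":0,"gripper":220},{"dx":0,"dy":0,"dz":0.5,"wx":0,"wy":0,"wz":0,"gripper":220},{"dx":0,"dy":0,"dz":0.3,"wx":0,"wy":0,"wz":0,"gripper":220},{"dx":0,"dy":0,"dz":0.1,"wx":0,"wy":0,"wz":0,"gripper":220},{"dx":0,"dy":0,"dz":0,"wx":0,"wy":0,"wz":0,"gripper":220},{"dx":0,"dy":0,"dz":0,"wx":0,"wy":0,"wz":0,"gripper":220},{"dx":0,"dy":0,"dz":0,"wx":0,"wy":0,"wz":0,"gripper":220}]}}

```text
time: 15.03
tool_pos: [0.498, 0.2262, 0.1298]
ee_rot: [3.14, -0.001, 1.384]
wrist_force: [0.3, -0.4, -1.1]
width: 0.0272
finger_force: 30.0
```

>>> {"op": "carry_out", "data": {"deltas": [{"dx":0,"dy":0,"dz":0.1,"wx":0,"wy":0,"wz":0,"gripper":220},{"dx":0,"dy":0,"dz":0,"wx":0,"wy":0,"wz":0,"gripper":220},{"dx":0,"dy":0,"dz":0,"wx":0,"wy":0,"wz":0,"gripper":150},{"dx":0,"dy":0,"dz":0,"wx":0,"wy":0,"wz":0,"gripper":80},{"dx":0,"dy":0,"dz":0,"wx":0,"wy":0,"wz":0,"gripper":0},{"dx":0,"dy":0,"dz":0,"wx":0,"wy":0,"wz":0,"gripper":0},{"dx":0,"dy":0,"dz":0,"wx":0,"wy":0,"wz":0,"gripper":0},{"dx":0,"dy":0,"dz":-0.5,"wx":0,"wy":0,"wz":0,"gripper":0},{"dx":0,"dy":0,"dz":-1,"wx":0,"wy":0,"wz":0,"gripper":0},{"dx":0,"dy":0,"dz":-1,"wx":0,"wy":0,"wz":0,"gripper":0},{"dx":0,"dy":0,"dz":-1,"wx":0,"wy":0,"wz":0,"gripper":0},{"dx":0,"dy":0,"dz":0,"wx":0,"wy":0,"wz":0,"gripper":0},{"dx":0,"dy":0,"dz":0,"wx":0,"wy":0,"wz":0,"gripper":0}]}}

```text
time: 16.12
tool_pos: [0.4982, 0.2263, 0.1986]
ee_rot: [3.138, -0.002, 1.384]
wrist_force: [-0.3, -0.2, -0.2]
width: 0.0933
finger_force: 0.0
```

```bash
python3 plan.py .526 .0363 .20 -.19; python3 -c "
from bench import eyes
import cv2
a=eyes.snapshot('scene')
cv2.imwrite('pics/s1.png',cv2.resize(a[180:300,190:470,::-1],(784,336),interpolation=cv2.INTER_CUBIC))"
```

```text
t 16.12 pos [0.4982 0.2263 0.1986] rot [ 3.1382e+00 -1.8000e-03  1.3844e+00] w 0.0933 F [-0.3 -0.2 -0.2] q [ 0.32  0.12  1.54 -0.    1.47  0.51]
turn [ 1.000e-02 -3.000e-02  1.312e+01] shift [ 3.16  9.06 -0.07]
```

View pics/s1.png

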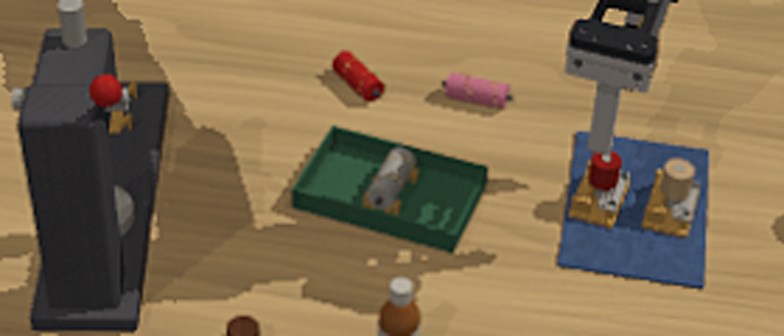

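The crop shows both movements upright on the mat, with the red knob at (605,170) and the pale at (678,178). The cylinder is alone in the tin at (390,178).

>>> {"op": "carry_out", "data": {"deltas": [{"dx":0,"dy":0,"dz":0,"wx":0,"wy":0,"wz":0.937,"gripper":0},{"dx":0,"dy":0,"dz":0,"wx":0,"wy":0,"wz":0.937,"gripper":0},{"dx":0,"dy":0,"dz":0,"wx":0,"wy":0,"wz":0.937,"gripper":0},{"dx":0,"dy":0,"dz":0,"wx":0,"wy":0,"wz":0.937,"gripper":0},{"dx":0,"dy":0,"dz":0,"wx":0,"wy":0,"wz":0.937,"gripper":0},{"dx":0,"dy":0,"dz":0,"wx":0,"wy":0,"wz":0.937,"gripper":0},{"dx":0,"dy":0,"dz":0,"wx":0,"wy":0,"wz":0.937,"gripper":0},{"dx":0,"dy":0,"dz":0,"wx":0,"wy":0,"wz":0.937,"gripper":0},{"dx":0,"dy":0,"dz":0,"wx":0,"wy":0,"wz":0.937,"gripper":0},{"dx":0,"dy":0,"dz":0,"wx":0,"wy":0,"wz":0.937,"gripper":0},{"dx":0,"dy":0,"dz":0,"wx":0,"wy":0,"wz":0.937,"gripper":0},{"dx":0,"dy":0,"dz":0,"wx":0,"wy":0,"wz":0.937,"gripper":0},{"dx":0,"dy":0,"dz":0,"wx":0,"wy":0,"wz":0.937,"gripper":0},{"dx":0,"dy":0,"dz":0,"wx":0,"wy":0,"wz":0.937,"gripper":0}]}}

```text
time: 17.33
tool_pos: [0.4965, 0.2257, 0.1945]
ee_rot: [3.139, 0.004, -0.195]
wrist_force: [-0.4, 0.0, 0.7]
width: 0.0943
finger_force: 0.0
```

>>> {"op": "carry_out", "data": {"deltas": [{"dx":0.31,"dy":0.9,"dz":0,"wx":0,"wy":0,"wz":0,"gripper":0},{"dx":0.31,"dy":0.9,"dz":0,"wx":0,"wy":0,"wz":0,"gripper":0},{"dx":0.31,"dy":0.9,"dz":0,"wx":0,"wy":0,"wz":0,"gripper":0},{"dx":0.31,"dy":0.9,"dz":0,"wx":0,"wy":0,"wz":0,"gripper":0},{"dx":0.31,"dy":0.9,"dz":0,"wx":0,"wy":0,"wz":0,"gripper":0},{"dx":0.31,"dy":0.9,"dz":0,"wx":0,"wy":0,"wz":0,"gripper":0},{"dx":0.31,"dy":0.9,"dz":0,"wx":0,"wy":0,"wz":0,"gripper":0},{"dx":0.31,"dy":0.9,"dz":0,"wx":0,"wy":0,"wz":0,"gripper":0},{"dx":0.31,"dy":0.9,"dz":0,"wx":0,"wy":0,"wz":0,"gripper":0},{"dx":0.31,"dy":0.9,"dz":0,"wx":0,"wy":0,"wz":0,"gripper":0},{"dx":0,"dy":0,"dz":0,"wx":0,"wy":0,"wz":0,"gripper":0},{"dx":0,"dy":0,"dz":0,"wx":0,"wy":0,"wz":0,"gripper":0},{"dx":0,"dy":0,"dz":0,"wx":0,"wy":0,"wz":0,"gripper":0}]}}

```text
time: 18.42
tool_pos: [0.5238, 0.0381, 0.1956]
ee_rot: [-3.141, 0.002, -0.19]
wrist_force: [0.4, 0.8, -0.3]
width: 0.0939
finger_force: 0.0
```

```bash
python3 plan.py .526 .0363 .104 -.187
```

```text
t 18.42 pos [0.5238 0.0381 0.1956] rot [-3.1414e+00  2.5000e-03 -1.8980e-01] w 0.0939 F [ 0.4  0.8 -0.3] q [-0.04  0.08  1.59  0.    1.47  1.72]
turn [-0.    0.02 -0.02] shift [0.13 0.07 4.58]
```

>>> {"op": "carry_out", "data": {"deltas": [{"dx":0.13,"dy":0.07,"dz":0.9,"wx":0,"wy":0,"wz":0,"gripper":0},{"dx":0,"dy":0,"dz":0.9,"wx":0,"wy":0,"wz":0,"gripper":0},{"dx":0,"dy":0,"dz":0.9,"wx":0,"wy":0,"wz":0,"gripper":0},{"dx":0,"dy":0,"dz":0.8,"wx":0,"wy":0,"wz":0,"gripper":0},{"dx":0,"dy":0,"dz":0.6,"wx":0,"wy":0,"wz":0,"gripper":0},{"dx":0,"dy":0,"dz":0.4,"wx":0,"wy":0,"wz":0,"gripper":0},{"dx":0,"dy":0,"dz":0,"wx":0,"wy":0,"wz":0,"gripper":0},{"dx":0,"dy":0,"dz":0,"wx":0,"wy":0,"wz":0,"gripper":0},{"dx":0,"dy":0,"dz":0,"wx":0,"wy":0,"wz":0,"gripper":0}]}}

```text
time: 19.17
tool_pos: [0.5274, 0.0359, 0.1079]
ee_rot: [-3.141, -0.002, -0.189]
wrist_force: [-0.0, 0.2, 0.8]
width: 0.094
finger_force: 0.0
```

```bash
python3 plan.py .526 .0363 .104 -.187
```

```text
t 19.17 pos [0.5274 0.0359 0.1079] rot [-3.1413e+00 -1.9000e-03 -1.8950e-01] w 0.094 F [-0.   0.2  0.8] q [-0.04  0.16  1.69 -0.    1.29  1.72]
turn [-0.   -0.02 -0.02] shift [-0.07 -0.01  0.19]
```

>>> {"op": "carry_out", "data": {"deltas": [{"dx":-0.05,"dy":0,"dz":0.15,"wx":0,"wy":0,"wz":0,"gripper":60},{"dx":0,"dy":0,"dz":0,"wx":0,"wy":0,"wz":0,"gripper":110},{"dx":0,"dy":0,"dz":0,"wx":0,"wy":0,"wz":0,"gripper":145},{"dx":0,"dy":0,"dz":0,"wx":0,"wy":0,"wz":0,"gripper":160},{"dx":0,"dy":0,"dz":0,"wx":0,"wy":0,"wz":0,"gripper":170},{"dx":0,"dy":0,"dz":0,"wx":0,"wy":0,"wz":0,"gripper":180},{"dx":0,"dy":0,"dz":0,"wx":0,"wy":0,"wz":0,"gripper":200},{"dx":0,"dy":0,"dz":0,"wx":0,"wy":0,"wz":0,"gripper":225},{"dx":0,"dy":0,"dz":0,"wx":0,"wy":0,"wz":0,"gripper":225},{"dx":0,"dy":0,"dz":0,"wx":0,"wy":0,"wz":0,"gripper":225},{"dx":0,"dy":0,"dz":0,"wx":0,"wy":0,"wz":0,"gripper":225}]}}

```text
time: 20.08
tool_pos: [0.5258, 0.0364, 0.1039]
ee_rot: [-3.14, -0.0, -0.19]
wrist_force: [0.5, -0.0, -1.4]
width: 0.0252
finger_force: 30.0
```

```bash
python3 plan.py .4795 -.2385 .225 .18
```

```text
t 20.08 pos [0.5258 0.0364 0.1039] rot [-3.14e+00 -1.00e-04 -1.90e-01] w 0.0252 F [ 0.5 -0.  -1.4] q [-0.04  0.16  1.69  0.    1.28  1.72]
turn [-0.01 -0.   -3.08] shift [-4.74 13.11 -6.05]
```

>>> {"op": "carry_out", "data": {"deltas": [{"dx":0,"dy":0,"dz":-0.5,"wx":0,"wy":0,"wz":0,"gripper":225},{"dx":0,"dy":0,"dz":-0.9,"wx":0,"wy":0,"wz":0,"gripper":225},{"dx":0,"dy":0,"dz":-0.9,"wx":0,"wy":0,"wz":0,"gripper":225},{"dx":0,"dy":0,"dz":-0.9,"wx":0,"wy":0,"wz":0,"gripper":225},{"dx":0,"dy":0,"dz":-0.9,"wx":0,"wy":0,"wz":0,"gripper":225},{"dx":0,"dy":0,"dz":-0.9,"wx":0,"wy":0,"wz":0,"gripper":225},{"dx":0,"dy":0,"dz":-0.9,"wx":0,"wy":0,"wz":0,"gripper":225},{"dx":0,"dy":0,"dz":0,"wx":0,"wy":0,"wz":-0.77,"gripper":225},{"dx":0,"dy":0,"dz":0,"wx":0,"wy":0,"wz":-0.77,"gripper":225},{"dx":0,"dy":0,"dz":0,"wx":0,"wy":0,"wz":-0.77,"gripper":225},{"dx":0,"dy":0,"dz":0,"wx":0,"wy":0,"wz":-0.77,"gripper":225},{"dx":-0.34,"dy":0.93,"dz":0,"wx":0,"wy":0,"wz":0,"gripper":225},{"dx":-0.34,"dy":0.93,"dz":0,"wx":0,"wy":0,"wz":0,"gripper":225},{"dx":-0.34,"dy":0.93,"dz":0,"wx":0,"wy":0,"wz":0,"gripper":225},{"dx":-0.34,"dy":0.93,"dz":0,"wx":0,"wy":0,"wz":0,"gripper":225},{"dx":-0.34,"dy":0.93,"dz":0,"wx":0,"wy":0,"wz":0,"gripper":225},{"dx":-0.34,"dy":0.93,"dz":0,"wx":0,"wy":0,"wz":0,"gripper":225},{"dx":-0.34,"dy":0.93,"dz":0,"wx":0,"wy":0,"wz":0,"gripper":225},{"dx":-0.34,"dy":0.93,"dz":0,"wx":0,"wy":0,"wz":0,"gripper":225},{"dx":-0.34,"dy":0.93,"dz":0,"wx":0,"wy":0,"wz":0,"gripper":225}]}}

```text
time: 21.75
tool_pos: [0.4949, -0.1408, 0.2222]
ee_rot: [3.141, 0.0, 0.18]
wrist_force: [1.1, -0.6, -1.2]
width: 0.0251
finger_force: 30.0
```

>>> {"op": "carry_out", "data": {"deltas": [{"dx":-0.34,"dy":0.93,"dz":0,"wx":0,"wy":0,"wz":0,"gripper":225},{"dx":-0.34,"dy":0.93,"dz":0,"wx":0,"wy":0,"wz":0,"gripper":225},{"dx":-0.34,"dy":0.93,"dz":0,"wx":0,"wy":0,"wz":0,"gripper":225},{"dx":-0.34,"dy":0.93,"dz":0,"wx":0,"wy":0,"wz":0,"gripper":225},{"dx":-0.34,"dy":0.93,"dz":0,"wx":0,"wy":0,"wz":0,"gripper":225},{"dx":0,"dy":0,"dz":0,"wx":0,"wy":0,"wz":0,"gripper":225},{"dx":0,"dy":0,"dz":0,"wx":0,"wy":0,"wz":0,"gripper":225},{"dx":0,"dy":0,"dz":0,"wx":0,"wy":0,"wz":0,"gripper":225}]}}

```text
time: 22.42
tool_pos: [0.4785, -0.2369, 0.222]
ee_rot: [-3.141, 0.0, 0.18]
wrist_force: [-0.3, 0.9, -1.7]
width: 0.0251
finger_force: 30.0
```

```bash
python3 snap.py w3; python3 plan.py .4795 -.2385 .119 .18
```

```text
t 22.47 pos [ 0.4786 -0.2366  0.2219] rot [-3.141   0.      0.1805] w 0.0253 F [-0.5  0.5 -2.3] q [-0.57  0.08  1.54  0.    1.52  0.82]
turn [-0.  0.  0.] shift [0.02 0.1  5.15]
```

View pics/w3.png

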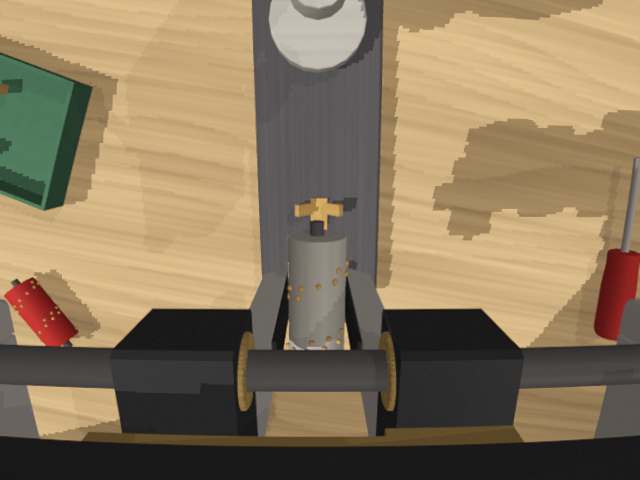

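The wrist picture shows the cylinder held along the base, with the far V-block at (319,210), spanning columns 295–343. The base edges run (253,30)–(262,270) and (381,30)–(377,270).

Run:
```python
import pickle
from h import *
np.set_printoptions(precision=4,suppress=True)
c=pickle.load(open('w3.pkl','rb'));W=lambda u,v,z:world(c,u,v,z)[:2]
la,lb=W(253,30,.018),W(262,270,.018);ra,rb=W(381,30,.018),W(377,270,.018)
for a,b in((la,lb),(ra,rb)):print(np.arctan2(*(a-b)[::-1]))
print("widths",np.linalg.norm(la-ra),np.linalg.norm(lb-rb))
x=np.array([np.cos(.18),np.sin(.18)]);n=np.array([-x[1],x[0]])
print("centre line lateral rel (.4795,-.2385):",[(n@(p-[.4795,-.2385])).round(4) for p in((la+ra)/2,(lb+rb)/2)])
for z in(.03,.035,.04):
    p=(W(295,210,z)+W(343,210,z))/2-[.4795,-.2385];print("vblock",z,x@p,n@p)
p=W(319,205,.03)-[.4795,-.2385];
# disc (plunger die) centre
p=W(318,25,.02)-[.4795,-.2385];print("die",x@p,n@p)
```

```text
0.18737788251145698
0.19575359383773688
widths 0.08722150981129309 0.08865574432259787
centre line lateral rel (.4795,-.2385): [np.float64(0.0014), np.float64(-0.0006)]
vblock 0.03 0.021169070049499254 -5.5700900853668075e-05
vblock 0.035 0.021996384767104044 -1.8172844888064606e-05
vblock 0.04 0.022823699484708942 1.9355211077518914e-05
die 0.14599151793736345 0.0007019804835329523
```

>>> {"op": "carry_out", "data": {"deltas": [{"dx":0,"dy":0.1,"dz":0.8,"wx":0,"wy":0,"wz":-0.05,"gripper":225},{"dx":0,"dy":0,"dz":0.8,"wx":0,"wy":0,"wz":0,"gripper":225},{"dx":0,"dy":0,"dz":0.8,"wx":0,"wy":0,"wz":0,"gripper":225},{"dx":0,"dy":0,"dz":0.8,"wx":0,"wy":0,"wz":0,"gripper":225},{"dx":0,"dy":0,"dz":0.6,"wx":0,"wy":0,"wz":0,"gripper":225},{"dx":0,"dy":0,"dz":0.5,"wx":0,"wy":0,"wz":0,"gripper":225},{"dx":0,"dy":0,"dz":0.4,"wx":0,"wy":0,"wz":0,"gripper":225},{"dx":0,"dy":0,"dz":0.3,"wx":0,"wy":0,"wz":0,"gripper":225},{"dx":0,"dy":0,"dz":0,"wx":0,"wy":0,"wz":0,"gripper":225},{"dx":0,"dy":0,"dz":0,"wx":0,"wy":0,"wz":0,"gripper":225},{"dx":0,"dy":0,"dz":0,"wx":0,"wy":0,"wz":0,"gripper":225}]}}

```text
time: 23.38
tool_pos: [0.4794, -0.2396, 0.1227]
ee_rot: [3.14, -0.001, 0.186]
wrist_force: [-0.3, 0.2, -2.1]
width: 0.0258
finger_force: 30.0
```

```bash
python3 plan.py .4788 -.2386 .119 .187
```

```text
t 23.38 pos [ 0.4794 -0.2396  0.1227] rot [ 3.1404e+00 -1.2000e-03  1.8580e-01] w 0.0258 F [-0.3  0.2 -2.1] q [-0.57  0.16  1.66 -0.    1.32  0.82]
turn [ 0.01 -0.01 -0.01] shift [-0.02 -0.06  0.19]
```

>>> {"op": "carry_out", "data": {"deltas": [{"dx":0,"dy":-0.05,"dz":0.1,"wx":0,"wy":0,"wz":0,"gripper":225},{"dx":0,"dy":0,"dz":0.05,"wx":0,"wy":0,"wz":0,"gripper":225},{"dx":0,"dy":0,"dz":0,"wx":0,"wy":0,"wz":0,"gripper":225},{"dx":0,"dy":0,"dz":0,"wx":0,"wy":0,"wz":0,"gripper":225}]}}

```text
time: 23.72
tool_pos: [0.4789, -0.2384, 0.1191]
ee_rot: [3.141, -0.0, 0.186]
wrist_force: [-0.2, -0.5, -1.2]
width: 0.0253
finger_force: 30.0
```

>>> {"op": "carry_out", "data": {"deltas": [{"dx":0,"dy":0,"dz":0.03,"wx":0,"wy":0,"wz":0,"gripper":225},{"dx":0,"dy":0,"dz":0,"wx":0,"wy":0,"wz":0,"gripper":150},{"dx":0,"dy":0,"dz":0,"wx":0,"wy":0,"wz":0,"gripper":100},{"dx":0,"dy":0,"dz":0,"wx":0,"wy":0,"wz":0,"gripper":0},{"dx":0,"dy":0,"dz":0,"wx":0,"wy":0,"wz":0,"gripper":0},{"dx":0,"dy":0,"dz":0,"wx":0,"wy":0,"wz":0,"gripper":0},{"dx":0,"dy":0,"dz":-0.5,"wx":0,"wy":0,"wz":0,"gripper":0},{"dx":0,"dy":0,"dz":-0.9,"wx":0,"wy":0,"wz":0,"gripper":0},{"dx":0,"dy":0,"dz":-0.9,"wx":0,"wy":0,"wz":0,"gripper":0},{"dx":0,"dy":0,"dz":-0.9,"wx":0,"wy":0,"wz":0,"gripper":0},{"dx":0,"dy":0,"dz":-0.9,"wx":0,"wy":0,"wz":0,"gripper":0},{"dx":0,"dy":0,"dz":-0.9,"wx":0,"wy":0,"wz":0,"gripper":0},{"dx":0,"dy":0,"dz":0,"wx":0,"wy":0,"wz":0,"gripper":0},{"dx":0,"dy":0,"dz":0,"wx":0,"wy":0,"wz":0,"gripper":0}]}}

```text
time: 24.88
tool_pos: [0.4793, -0.2387, 0.2199]
ee_rot: [3.139, -0.003, 0.186]
wrist_force: [0.4, -0.8, -0.0]
width: 0.0938
finger_force: 0.0
```

```bash
python3 snap.py w4; python3 plan.py .498 .2262 .22 1.384
```

```text
t 24.93 pos [ 0.4787 -0.2383  0.2183] rot [ 3.1413e+00 -3.0000e-04  1.8590e-01] w 0.094 F [ 0.1 -0.5 -0.7] q [-0.57  0.09  1.54 -0.    1.51  0.82]
turn [ 0.   -0.   -9.98] shift [23.   -3.37 -0.09]
```

View pics/w4.png

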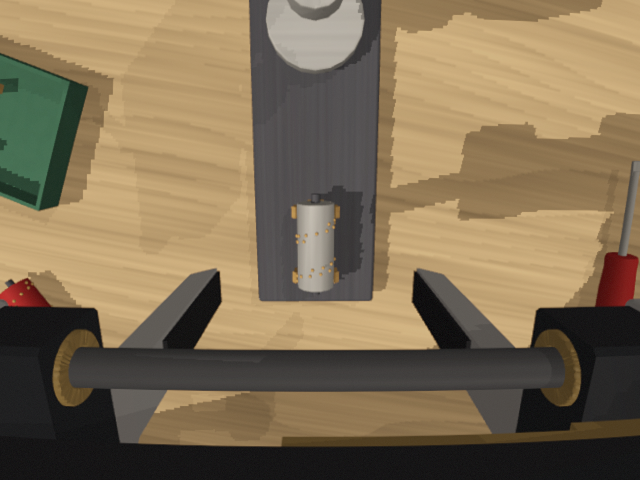

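The cylinder is lying in the cradle at (315,247), parallel to the base and centred between the V-blocks at rows 212 and 278.

>>> {"op": "carry_out", "data": {"deltas": [{"dx":0,"dy":-0.9,"dz":0,"wx":0,"wy":0,"wz":0,"gripper":0},{"dx":0,"dy":-0.9,"dz":0,"wx":0,"wy":0,"wz":0,"gripper":0},{"dx":0,"dy":-0.9,"dz":0,"wx":0,"wy":0,"wz":0,"gripper":0},{"dx":0,"dy":-0.9,"dz":0,"wx":0,"wy":0,"wz":0,"gripper":0},{"dx":0,"dy":-0.9,"dz":0,"wx":0,"wy":0,"wz":0,"gripper":0},{"dx":0,"dy":-0.9,"dz":0,"wx":0,"wy":0,"wz":0,"gripper":0},{"dx":0,"dy":0,"dz":0,"wx":0,"wy":0,"wz":-0.907,"gripper":0},{"dx":0,"dy":0,"dz":0,"wx":0,"wy":0,"wz":-0.907,"gripper":0},{"dx":0,"dy":0,"dz":0,"wx":0,"wy":0,"wz":-0.907,"gripper":0},{"dx":0,"dy":0,"dz":0,"wx":0,"wy":0,"wz":-0.907,"gripper":0},{"dx":0,"dy":0,"dz":0,"wx":0,"wy":0,"wz":-0.907,"gripper":0},{"dx":0,"dy":0,"dz":0,"wx":0,"wy":0,"wz":-0.907,"gripper":0},{"dx":0,"dy":0,"dz":0,"wx":0,"wy":0,"wz":-0.907,"gripper":0},{"dx":0,"dy":0,"dz":0,"wx":0,"wy":0,"wz":-0.907,"gripper":0},{"dx":0,"dy":0,"dz":0,"wx":0,"wy":0,"wz":-0.907,"gripper":0},{"dx":0,"dy":0,"dz":0,"wx":0,"wy":0,"wz":-0.907,"gripper":0},{"dx":0,"dy":0,"dz":0,"wx":0,"wy":0,"wz":-0.907,"gripper":0},{"dx":0,"dy":0,"dz":0,"wx":0,"wy":0,"wz":0,"gripper":0}]}}

```text
time: 26.43
tool_pos: [0.4581, -0.1319, 0.2163]
ee_rot: [-3.138, -0.001, 1.385]
wrist_force: [-0.6, 0.2, -0.4]
width: 0.0937
finger_force: 0.0
```

```bash
python3 plan.py .498 .2262 .2 1.384
```

```text
t 26.43 pos [ 0.4581 -0.1319  0.2163] rot [-3.1381e+00 -7.0000e-04  1.3848e+00] w 0.0937 F [-0.6  0.2 -0.4] q [-0.4  -0.04  1.67 -0.    1.51 -0.21]
turn [-0.03 -0.01  0.01] shift [17.96 -1.36  0.82]
```

>>> {"op": "carry_out", "data": {"deltas": [{"dx":0.96,"dy":-0.07,"dz":0.04,"wx":0,"wy":0,"wz":0,"gripper":0},{"dx":0.96,"dy":-0.07,"dz":0.04,"wx":0,"wy":0,"wz":0,"gripper":0},{"dx":0.96,"dy":-0.07,"dz":0.04,"wx":0,"wy":0,"wz":0,"gripper":0},{"dx":0.96,"dy":-0.07,"dz":0.04,"wx":0,"wy":0,"wz":0,"gripper":0},{"dx":0.96,"dy":-0.07,"dz":0.04,"wx":0,"wy":0,"wz":0,"gripper":0},{"dx":0.96,"dy":-0.07,"dz":0.04,"wx":0,"wy":0,"wz":0,"gripper":0},{"dx":0.96,"dy":-0.07,"dz":0.04,"wx":0,"wy":0,"wz":0,"gripper":0},{"dx":0.96,"dy":-0.07,"dz":0.04,"wx":0,"wy":0,"wz":0,"gripper":0},{"dx":0.96,"dy":-0.07,"dz":0.04,"wx":0,"wy":0,"wz":0,"gripper":0},{"dx":0.96,"dy":-0.07,"dz":0.04,"wx":0,"wy":0,"wz":0,"gripper":0},{"dx":0.96,"dy":-0.07,"dz":0.04,"wx":0,"wy":0,"wz":0,"gripper":0},{"dx":0.96,"dy":-0.07,"dz":0.04,"wx":0,"wy":0,"wz":0,"gripper":0},{"dx":0.96,"dy":-0.07,"dz":0.04,"wx":0,"wy":0,"wz":0,"gripper":0},{"dx":0.96,"dy":-0.07,"dz":0.04,"wx":0,"wy":0,"wz":0,"gripper":0},{"dx":0.96,"dy":-0.07,"dz":0.04,"wx":0,"wy":0,"wz":0,"gripper":0},{"dx":0.96,"dy":-0.07,"dz":0.04,"wx":0,"wy":0,"wz":0,"gripper":0},{"dx":0.96,"dy":-0.07,"dz":0.04,"wx":0,"wy":0,"wz":0,"gripper":0},{"dx":0.96,"dy":-0.07,"dz":0.04,"wx":0,"wy":0,"wz":0,"gripper":0},{"dx":0.68,"dy":-0.07,"dz":0.04,"wx":0,"wy":0,"wz":0,"gripper":0},{"dx":0,"dy":0,"dz":0,"wx":0,"wy":0,"wz":0,"gripper":0}]}}

```text
time: 28.1
tool_pos: [0.4992, 0.2275, 0.2016]
ee_rot: [-3.139, 0.0, 1.384]
wrist_force: [0.0, 0.7, -0.3]
width: 0.0941
finger_force: 0.0
```

>>> {"op": "carry_out", "data": {"deltas": [{"dx":0,"dy":0,"dz":0,"wx":0,"wy":0,"wz":0,"gripper":0},{"dx":0,"dy":0,"dz":0,"wx":0,"wy":0,"wz":0,"gripper":0}]}}

```text
time: 28.27
tool_pos: [0.4995, 0.2249, 0.2026]
ee_rot: [-3.141, 0.001, 1.382]
wrist_force: [-0.1, 0.8, -0.3]
width: 0.0941
finger_force: 0.0
```

```bash
python3 plan.py .498 .2262 .1277 1.384
```

```text
t 28.27 pos [0.4995 0.2249 0.2026] rot [-3.1409e+00  1.3000e-03  1.3820e+00] w 0.0941 F [-0.1  0.8 -0.3] q [ 0.32  0.12  1.53 -0.    1.49  0.51]
turn [-0.01  0.01 -0.02] shift [ 0.05 -0.09  3.74]
```

>>> {"op": "carry_out", "data": {"deltas": [{"dx":0.05,"dy":-0.09,"dz":0.8,"wx":0,"wy":0,"wz":0,"gripper":0},{"dx":0,"dy":0,"dz":0.8,"wx":0,"wy":0,"wz":0,"gripper":0},{"dx":0,"dy":0,"dz":0.8,"wx":0,"wy":0,"wz":0,"gripper":0},{"dx":0,"dy":0,"dz":0.8,"wx":0,"wy":0,"wz":0,"gripper":0},{"dx":0,"dy":0,"dz":0.5,"wx":0,"wy":0,"wz":0,"gripper":0},{"dx":0,"dy":0,"dz":0,"wx":0,"wy":0,"wz":0,"gripper":0},{"dx":0,"dy":0,"dz":0,"wx":0,"wy":0,"wz":0,"gripper":0}]}}

```text
time: 28.85
tool_pos: [0.498, 0.2262, 0.1288]
ee_rot: [-3.141, 0.001, 1.382]
wrist_force: [0.2, -0.1, 0.3]
width: 0.0937
finger_force: 0.0
```

```bash
python3 plan.py .498 .2262 .1277 1.384
```

```text
t 28.85 pos [0.498  0.2262 0.1288] rot [-3.1408e+00  7.0000e-04  1.3819e+00] w 0.0937 F [ 0.2 -0.1  0.3] q [ 0.32  0.18  1.62 -0.    1.34  0.51]
turn [-0.01  0.01 -0.02] shift [-0.   -0.    0.06]
```

Close, lift, and plan the way back to the red movement's home.

>>> {"op": "carry_out", "data": {"deltas": [{"dx":0,"dy":0,"dz":0.05,"wx":0,"wy":0,"wz":0,"gripper":80},{"dx":0,"dy":0,"dz":0,"wx":0,"wy":0,"wz":0,"gripper":120},{"dx":0,"dy":0,"dz":0,"wx":0,"wy":0,"wz":0,"gripper":145},{"dx":0,"dy":0,"dz":0,"wx":0,"wy":0,"wz":0,"gripper":160},{"dx":0,"dy":0,"dz":0,"wx":0,"wy":0,"wz":0,"gripper":170},{"dx":0,"dy":0,"dz":0,"wx":0,"wy":0,"wz":0,"gripper":180},{"dx":0,"dy":0,"dz":0,"wx":0,"wy":0,"wz":0,"gripper":200},{"dx":0,"dy":0,"dz":0,"wx":0,"wy":0,"wz":0,"gripper":220},{"dx":0,"dy":0,"dz":0,"wx":0,"wy":0,"wz":0,"gripper":220},{"dx":0,"dy":0,"dz":0,"wx":0,"wy":0,"wz":0,"gripper":220},{"dx":0,"dy":0,"dz":0,"wx":0,"wy":0,"wz":0,"gripper":220},{"dx":0,"dy":0,"dz":-0.5,"wx":0,"wy":0,"wz":0,"gripper":220},{"dx":0,"dy":0,"dz":-0.9,"wx":0,"wy":0,"wz":0,"gripper":220},{"dx":0,"dy":0,"dz":-0.9,"wx":0,"wy":0,"wz":0,"gripper":220},{"dx":0,"dy":0,"dz":-0.9,"wx":0,"wy":0,"wz":0,"gripper":220},{"dx":0,"dy":0,"dz":-0.8,"wx":0,"wy":0,"wz":0,"gripper":220},{"dx":0,"dy":0,"dz":0,"wx":0,"wy":0,"wz":0,"gripper":220}]}}

```text
time: 30.27
tool_pos: [0.4998, 0.2276, 0.2127]
ee_rot: [3.135, -0.004, 1.383]
wrist_force: [1.1, -1.0, -1.2]
width: 0.0273
finger_force: 30.0
```

```bash
python3 plan.py .5197 -.004 .206 1.384
```

```text
t 30.27 pos [0.4998 0.2276 0.2127] rot [ 3.1346 -0.0039  1.3832] w 0.0273 F [ 1.1 -1.  -1.2] q [ 0.32  0.12  1.52 -0.    1.5   0.51]
turn [ 0.06 -0.03 -0.01] shift [-11.19   3.13   0.34]
```

>>> {"op": "carry_out", "data": {"deltas": [{"dx":-0.4,"dy":0.12,"dz":0,"wx":0,"wy":0,"wz":0,"gripper":220},{"dx":-0.9,"dy":0.25,"dz":0,"wx":0,"wy":0,"wz":0,"gripper":220},{"dx":-0.9,"dy":0.25,"dz":0,"wx":0,"wy":0,"wz":0,"gripper":220},{"dx":-0.9,"dy":0.25,"dz":0,"wx":0,"wy":0,"wz":0,"gripper":220},{"dx":-0.9,"dy":0.25,"dz":0,"wx":0,"wy":0,"wz":0,"gripper":220},{"dx":-0.9,"dy":0.25,"dz":0,"wx":0,"wy":0,"wz":0,"gripper":220},{"dx":-0.9,"dy":0.25,"dz":0,"wx":0,"wy":0,"wz":0,"gripper":220},{"dx":-0.9,"dy":0.25,"dz":0,"wx":0,"wy":0,"wz":0,"gripper":220},{"dx":-0.9,"dy":0.25,"dz":0,"wx":0,"wy":0,"wz":0,"gripper":220},{"dx":-0.9,"dy":0.25,"dz":0,"wx":0,"wy":0,"wz":0,"gripper":220},{"dx":-0.9,"dy":0.25,"dz":0,"wx":0,"wy":0,"wz":0,"gripper":220},{"dx":-0.9,"dy":0.25,"dz":0,"wx":0,"wy":0,"wz":0,"gripper":220},{"dx":-0.9,"dy":0.25,"dz":0,"wx":0,"wy":0,"wz":0,"gripper":220},{"dx":0,"dy":0,"dz":0,"wx":0,"wy":0,"wz":0,"gripper":220},{"dx":0,"dy":0,"dz":0,"wx":0,"wy":0,"wz":0,"gripper":220},{"dx":0,"dy":0,"dz":0,"wx":0,"wy":0,"wz":0,"gripper":220}]}}

```text
time: 31.6
tool_pos: [0.517, -0.0046, 0.2069]
ee_rot: [-3.139, -0.0, 1.383]
wrist_force: [0.7, 0.4, -1.0]
width: 0.0274
finger_force: 30.0
```

```bash
python3 plan.py .5197 -.004 .1272 1.384
```

```text
t 31.6 pos [ 0.517  -0.0046  0.2069] rot [-3.1392e+00 -3.0000e-04  1.3827e+00] w 0.0274 F [ 0.7  0.4 -1. ] q [-0.12  0.05  1.6   0.    1.49  0.07]
turn [-0.02 -0.   -0.01] shift [0.05 0.13 3.98]
```

>>> {"op": "carry_out", "data": {"deltas": [{"dx":0.05,"dy":0.1,"dz":0.8,"wx":0,"wy":0,"wz":0,"gripper":220},{"dx":0,"dy":0,"dz":0.8,"wx":0,"wy":0,"wz":0,"gripper":220},{"dx":0,"dy":0,"dz":0.8,"wx":0,"wy":0,"wz":0,"gripper":220},{"dx":0,"dy":0,"dz":0.6,"wx":0,"wy":0,"wz":0,"gripper":220},{"dx":0,"dy":0,"dz":0.4,"wx":0,"wy":0,"wz":0,"gripper":220},{"dx":0,"dy":0,"dz":0.3,"wx":0,"wy":0,"wz":0,"gripper":220},{"dx":0,"dy":0,"dz":0,"wx":0,"wy":0,"wz":0,"gripper":220},{"dx":0,"dy":0,"dz":0,"wx":0,"wy":0,"wz":0,"gripper":220},{"dx":0,"dy":0,"dz":0,"wx":0,"wy":0,"wz":0,"gripper":220}]}}

```text
time: 32.35
tool_pos: [0.5204, -0.0041, 0.1351]
ee_rot: [3.14, -0.0, 1.383]
wrist_force: [0.3, -0.5, -0.7]
width: 0.0274
finger_force: 30.0
```

```bash
python3 plan.py .5197 -.004 .1272 1.384
```

```text
t 32.35 pos [ 0.5204 -0.0041  0.1351] rot [ 3.1397e+00 -1.0000e-04  1.3832e+00] w 0.0274 F [ 0.3 -0.5 -0.7] q [-0.12  0.12  1.68 -0.    1.34  0.07]
turn [ 0.02 -0.   -0.01] shift [-0.   -0.04  0.39]
```

>>> {"op": "carry_out", "data": {"deltas": [{"dx":0,"dy":-0.04,"dz":0.2,"wx":0,"wy":0,"wz":0,"gripper":220},{"dx":0,"dy":0,"dz":0.15,"wx":0,"wy":0,"wz":0,"gripper":220},{"dx":0,"dy":0,"dz":0,"wx":0,"wy":0,"wz":0,"gripper":220},{"dx":0,"dy":0,"dz":0,"wx":0,"wy":0,"wz":0,"gripper":220}]}}

```text
time: 32.68
tool_pos: [0.519, -0.004, 0.1271]
ee_rot: [-3.142, 0.0, 1.383]
wrist_force: [0.4, 0.3, -0.8]
width: 0.0273
finger_force: 30.0
```

>>> {"op": "carry_out", "data": {"deltas": [{"dx":0,"dy":0,"dz":0.02,"wx":0,"wy":0,"wz":0,"gripper":220},{"dx":0,"dy":0,"dz":0,"wx":0,"wy":0,"wz":0,"gripper":150},{"dx":0,"dy":0,"dz":0,"wx":0,"wy":0,"wz":0,"gripper":80},{"dx":0,"dy":0,"dz":0,"wx":0,"wy":0,"wz":0,"gripper":0},{"dx":0,"dy":0,"dz":0,"wx":0,"wy":0,"wz":0,"gripper":0},{"dx":0,"dy":0,"dz":0,"wx":0,"wy":0,"wz":0,"gripper":0},{"dx":0,"dy":0,"dz":-0.5,"wx":0,"wy":0,"wz":0,"gripper":0},{"dx":0,"dy":0,"dz":-1,"wx":0,"wy":0,"wz":0,"gripper":0},{"dx":0,"dy":0,"dz":-1,"wx":0,"wy":0,"wz":0,"gripper":0},{"dx":0,"dy":0,"dz":-1,"wx":0,"wy":0,"wz":0,"gripper":0},{"dx":0,"dy":0,"dz":0,"wx":0,"wy":0,"wz":0,"gripper":0},{"dx":0,"dy":0,"dz":0,"wx":0,"wy":0,"wz":0,"gripper":0}]}}

```text
time: 33.68
tool_pos: [0.5198, -0.0041, 0.1984]
ee_rot: [3.138, -0.0, 1.383]
wrist_force: [-0.3, 0.8, 0.1]
width: 0.0932
finger_force: 0.0
```

```bash
python3 plan.py .4992 .294 .2 1.384
```

```text
t 33.68 pos [ 0.5198 -0.0041  0.1984] rot [ 3.1377e+00 -2.0000e-04  1.3831e+00] w 0.0932 F [-0.3  0.8  0.1] q [-0.12  0.06  1.61 -0.    1.47  0.07]
turn [ 0.03 -0.   -0.01] shift [14.45 -3.78 -0.08]
```

>>> {"op": "carry_out", "data": {"deltas": [{"dx":0.965,"dy":-0.25,"dz":0,"wx":0,"wy":0,"wz":0,"gripper":0},{"dx":0.965,"dy":-0.25,"dz":0,"wx":0,"wy":0,"wz":0,"gripper":0},{"dx":0.965,"dy":-0.25,"dz":0,"wx":0,"wy":0,"wz":0,"gripper":0},{"dx":0.965,"dy":-0.25,"dz":0,"wx":0,"wy":0,"wz":0,"gripper":0},{"dx":0.965,"dy":-0.25,"dz":0,"wx":0,"wy":0,"wz":0,"gripper":0},{"dx":0.965,"dy":-0.25,"dz":0,"wx":0,"wy":0,"wz":0,"gripper":0},{"dx":0.965,"dy":-0.25,"dz":0,"wx":0,"wy":0,"wz":0,"gripper":0},{"dx":0.965,"dy":-0.25,"dz":0,"wx":0,"wy":0,"wz":0,"gripper":0},{"dx":0.965,"dy":-0.25,"dz":0,"wx":0,"wy":0,"wz":0,"gripper":0},{"dx":0.965,"dy":-0.25,"dz":0,"wx":0,"wy":0,"wz":0,"gripper":0},{"dx":0.965,"dy":-0.25,"dz":0,"wx":0,"wy":0,"wz":0,"gripper":0},{"dx":0.965,"dy":-0.25,"dz":0,"wx":0,"wy":0,"wz":0,"gripper":0},{"dx":0.965,"dy":-0.25,"dz":0,"wx":0,"wy":0,"wz":0,"gripper":0},{"dx":0.965,"dy":-0.25,"dz":0,"wx":0,"wy":0,"wz":0,"gripper":0},{"dx":0.965,"dy":-0.25,"dz":0,"wx":0,"wy":0,"wz":0,"gripper":0},{"dx":0,"dy":0,"dz":0,"wx":0,"wy":0,"wz":0,"gripper":0},{"dx":0,"dy":0,"dz":0,"wx":0,"wy":0,"wz":0,"gripper":0},{"dx":0,"dy":0,"dz":0,"wx":0,"wy":0,"wz":0,"gripper":0}]}}

```text
time: 35.18
tool_pos: [0.4989, 0.2937, 0.1953]
ee_rot: [-3.14, 0.002, 1.383]
wrist_force: [-0.1, -0.5, 0.7]
width: 0.094
finger_force: 0.0
```

```bash
python3 plan.py .4992 .294 .1277 1.384
```

```text
t 35.18 pos [0.4989 0.2937 0.1953] rot [-3.1399e+00  2.2000e-03  1.3831e+00] w 0.094 F [-0.1 -0.5  0.7] q [ 0.43  0.2   1.46 -0.    1.49  0.62]
turn [-0.01  0.02 -0.01] shift [0.02 0.01 3.38]
```

>>> {"op": "carry_out", "data": {"deltas": [{"dx":0,"dy":0,"dz":0.8,"wx":0,"wy":0,"wz":0,"gripper":0},{"dx":0,"dy":0,"dz":0.8,"wx":0,"wy":0,"wz":0,"gripper":0},{"dx":0,"dy":0,"dz":0.8,"wx":0,"wy":0,"wz":0,"gripper":0},{"dx":0,"dy":0,"dz":0.6,"wx":0,"wy":0,"wz":0,"gripper":0},{"dx":0,"dy":0,"dz":0.3,"wx":0,"wy":0,"wz":0,"gripper":0},{"dx":0,"dy":0,"dz":0,"wx":0,"wy":0,"wz":0,"gripper":0},{"dx":0,"dy":0,"dz":0,"wx":0,"wy":0,"wz":0,"gripper":0}]}}

```text
time: 35.77
tool_pos: [0.4995, 0.294, 0.1307]
ee_rot: [-3.142, 0.0, 1.382]
wrist_force: [0.7, -0.3, 0.7]
width: 0.0936
finger_force: 0.0
```

```bash
python3 plan.py .4992 .294 .1277 1.384
```

```text
t 35.77 pos [0.4995 0.294  0.1307] rot [-3.1415e+00  2.0000e-04  1.3824e+00] w 0.0936 F [ 0.7 -0.3  0.7] q [ 0.43  0.25  1.54 -0.    1.36  0.62]
turn [-0.    0.   -0.01] shift [-0.   -0.02  0.15]
```

>>> {"op": "carry_out", "data": {"deltas": [{"dx":0,"dy":-0.02,"dz":0.15,"wx":0,"wy":0,"wz":0,"gripper":80},{"dx":0,"dy":0,"dz":0,"wx":0,"wy":0,"wz":0,"gripper":120},{"dx":0,"dy":0,"dz":0,"wx":0,"wy":0,"wz":0,"gripper":145},{"dx":0,"dy":0,"dz":0,"wx":0,"wy":0,"wz":0,"gripper":160},{"dx":0,"dy":0,"dz":0,"wx":0,"wy":0,"wz":0,"gripper":170},{"dx":0,"dy":0,"dz":0,"wx":0,"wy":0,"wz":0,"gripper":180},{"dx":0,"dy":0,"dz":0,"wx":0,"wy":0,"wz":0,"gripper":200},{"dx":0,"dy":0,"dz":0,"wx":0,"wy":0,"wz":0,"gripper":220},{"dx":0,"dy":0,"dz":0,"wx":0,"wy":0,"wz":0,"gripper":220},{"dx":0,"dy":0,"dz":0,"wx":0,"wy":0,"wz":0,"gripper":220},{"dx":0,"dy":0,"dz":0,"wx":0,"wy":0,"wz":0,"gripper":220},{"dx":0,"dy":0,"dz":-0.5,"wx":0,"wy":0,"wz":0,"gripper":220},{"dx":0,"dy":0,"dz":-0.9,"wx":0,"wy":0,"wz":0,"gripper":220},{"dx":0,"dy":0,"dz":-0.9,"wx":0,"wy":0,"wz":0,"gripper":220},{"dx":0,"dy":0,"dz":-0.9,"wx":0,"wy":0,"wz":0,"gripper":220},{"dx":0,"dy":0,"dz":-0.8,"wx":0,"wy":0,"wz":0,"gripper":220},{"dx":0,"dy":0,"dz":0,"wx":0,"wy":0,"wz":0,"gripper":220},{"dx":0,"dy":0,"dz":0,"wx":0,"wy":0,"wz":0,"gripper":220}]}}

```text
time: 37.27
tool_pos: [0.4993, 0.2947, 0.2088]
ee_rot: [3.14, -0.001, 1.383]
wrist_force: [-0.0, -0.1, -1.9]
width: 0.0273
finger_force: 30.0
```

```bash
python3 plan.py .5367 .0768 .206 1.384
```

```text
t 37.27 pos [0.4993 0.2947 0.2088] rot [ 3.1397e+00 -1.3000e-03  1.3831e+00] w 0.0273 F [-0.  -0.1 -1.9] q [ 0.44  0.19  1.45 -0.    1.51  0.62]
turn [ 0.02 -0.01 -0.01] shift [-10.36   3.86   0.14]
```

>>> {"op": "carry_out", "data": {"deltas": [{"dx":-0.46,"dy":0.17,"dz":0,"wx":0,"wy":0,"wz":0,"gripper":220},{"dx":-0.9,"dy":0.335,"dz":0,"wx":0,"wy":0,"wz":0,"gripper":220},{"dx":-0.9,"dy":0.335,"dz":0,"wx":0,"wy":0,"wz":0,"gripper":220},{"dx":-0.9,"dy":0.335,"dz":0,"wx":0,"wy":0,"wz":0,"gripper":220},{"dx":-0.9,"dy":0.335,"dz":0,"wx":0,"wy":0,"wz":0,"gripper":220},{"dx":-0.9,"dy":0.335,"dz":0,"wx":0,"wy":0,"wz":0,"gripper":220},{"dx":-0.9,"dy":0.335,"dz":0,"wx":0,"wy":0,"wz":0,"gripper":220},{"dx":-0.9,"dy":0.335,"dz":0,"wx":0,"wy":0,"wz":0,"gripper":220},{"dx":-0.9,"dy":0.335,"dz":0,"wx":0,"wy":0,"wz":0,"gripper":220},{"dx":-0.9,"dy":0.335,"dz":0,"wx":0,"wy":0,"wz":0,"gripper":220},{"dx":-0.9,"dy":0.335,"dz":0,"wx":0,"wy":0,"wz":0,"gripper":220},{"dx":-0.9,"dy":0.335,"dz":0,"wx":0,"wy":0,"wz":0,"gripper":220},{"dx":0,"dy":0,"dz":0,"wx":0,"wy":0,"wz":0,"gripper":220},{"dx":0,"dy":0,"dz":0,"wx":0,"wy":0,"wz":0,"gripper":220},{"dx":0,"dy":0,"dz":0,"wx":0,"wy":0,"wz":0,"gripper":220}]}}

```text
time: 38.52
tool_pos: [0.5354, 0.0766, 0.2064]
ee_rot: [-3.139, 0.0, 1.383]
wrist_force: [-0.0, 0.1, -2.7]
width: 0.0274
finger_force: 30.0
```

```bash
python3 plan.py .5367 .0768 .1272 1.384
```

```text
t 38.52 pos [0.5354 0.0766 0.2064] rot [-3.1390e+00  1.0000e-04  1.3827e+00] w 0.0274 F [-0.   0.1 -2.7] q [0.04 0.11 1.54 0.   1.5  0.23]
turn [-0.02  0.   -0.01] shift [0.02 0.06 3.96]
```

>>> {"op": "carry_out", "data": {"deltas": [{"dx":0,"dy":0.04,"dz":0.8,"wx":0,"wy":0,"wz":0,"gripper":220},{"dx":0,"dy":0,"dz":0.8,"wx":0,"wy":0,"wz":0,"gripper":220},{"dx":0,"dy":0,"dz":0.8,"wx":0,"wy":0,"wz":0,"gripper":220},{"dx":0,"dy":0,"dz":0.6,"wx":0,"wy":0,"wz":0,"gripper":220},{"dx":0,"dy":0,"dz":0.4,"wx":0,"wy":0,"wz":0,"gripper":220},{"dx":0,"dy":0,"dz":0.3,"wx":0,"wy":0,"wz":0,"gripper":220},{"dx":0,"dy":0,"dz":0,"wx":0,"wy":0,"wz":0,"gripper":220},{"dx":0,"dy":0,"dz":0,"wx":0,"wy":0,"wz":0,"gripper":220},{"dx":0,"dy":0,"dz":0,"wx":0,"wy":0,"wz":0,"gripper":220}]}}

```text
time: 39.27
tool_pos: [0.5374, 0.0765, 0.1346]
ee_rot: [3.14, -0.0, 1.383]
wrist_force: [0.7, 0.5, -0.9]
width: 0.0275
finger_force: 30.0
```

```bash
python3 plan.py .5367 .0768 .1272 1.384
```

```text
t 39.27 pos [0.5374 0.0765 0.1346] rot [ 3.1398e+00 -4.0000e-04  1.3832e+00] w 0.0275 F [ 0.7  0.5 -0.9] q [ 0.04  0.16  1.63 -0.    1.35  0.22]
turn [ 0.02 -0.   -0.01] shift [ 0.01 -0.04  0.37]
```

>>> {"op": "carry_out", "data": {"deltas": [{"dx":0,"dy":-0.03,"dz":0.2,"wx":0,"wy":0,"wz":0,"gripper":220},{"dx":0,"dy":0,"dz":0.14,"wx":0,"wy":0,"wz":0,"gripper":220},{"dx":0,"dy":0,"dz":0,"wx":0,"wy":0,"wz":0,"gripper":220},{"dx":0,"dy":0,"dz":0,"wx":0,"wy":0,"wz":0,"gripper":220}]}}

```text
time: 39.6
tool_pos: [0.5362, 0.0765, 0.1268]
ee_rot: [-3.142, 0.0, 1.383]
wrist_force: [0.2, -0.1, -1.5]
width: 0.0273
finger_force: 30.0
```

>>> {"op": "carry_out", "data": {"deltas": [{"dx":0,"dy":0,"dz":0.02,"wx":0,"wy":0,"wz":0,"gripper":220},{"dx":0,"dy":0,"dz":0,"wx":0,"wy":0,"wz":0,"gripper":150},{"dx":0,"dy":0,"dz":0,"wx":0,"wy":0,"wz":0,"gripper":80},{"dx":0,"dy":0,"dz":0,"wx":0,"wy":0,"wz":0,"gripper":0},{"dx":0,"dy":0,"dz":0,"wx":0,"wy":0,"wz":0,"gripper":0},{"dx":0,"dy":0,"dz":0,"wx":0,"wy":0,"wz":0,"gripper":0},{"dx":0,"dy":0,"dz":-0.5,"wx":0,"wy":0,"wz":0,"gripper":0},{"dx":0,"dy":0,"dz":-1,"wx":0,"wy":0,"wz":0,"gripper":0},{"dx":0,"dy":0,"dz":-1,"wx":0,"wy":0,"wz":0,"gripper":0},{"dx":0,"dy":0,"dz":-1,"wx":0,"wy":0,"wz":0,"gripper":0},{"dx":0,"dy":0,"dz":-1,"wx":0,"wy":0,"wz":0,"gripper":0},{"dx":-0.82,"dy":-0.14,"dz":-1,"wx":0,"wy":0,"wz":0,"gripper":0},{"dx":-0.82,"dy":-0.14,"dz":-1,"wx":0,"wy":0,"wz":0,"gripper":0},{"dx":-0.82,"dy":-0.14,"dz":-1,"wx":0,"wy":0,"wz":0,"gripper":0},{"dx":-0.82,"dy":-0.14,"dz":-1,"wx":0,"wy":0,"wz":0,"gripper":0},{"dx":-0.82,"dy":-0.14,"dz":-0.3,"wx":0,"wy":0,"wz":0,"gripper":0},{"dx":0,"dy":0,"dz":0,"wx":0,"wy":0,"wz":0,"gripper":0},{"dx":0,"dy":0,"dz":0,"wx":0,"wy":0,"wz":0,"gripper":0},{"dx":0,"dy":0,"dz":0,"wx":0,"wy":0,"wz":0,"gripper":0}]}}

```text
time: 41.18
tool_pos: [0.507, -0.0009, 0.302]
ee_rot: [-3.141, -0.0, 1.383]
wrist_force: [-1.0, 0.3, 0.3]
width: 0.0942
finger_force: 0.0
```

```bash
python3 snap.py w5; python3 plan.py .507 -.0025 .302 1.384
```

```text
t 41.23 pos [ 0.507  -0.0008  0.3015] rot [-3.1398e+00 -3.0000e-04  1.3837e+00] w 0.094 F [ 0.7  0.7 -0. ] q [-0.11 -0.01  1.47  0.    1.68  0.07]
turn [-0.02 -0.   -0.  ] shift [-0.09  0.02 -0.02]
```

View pics/w5.png

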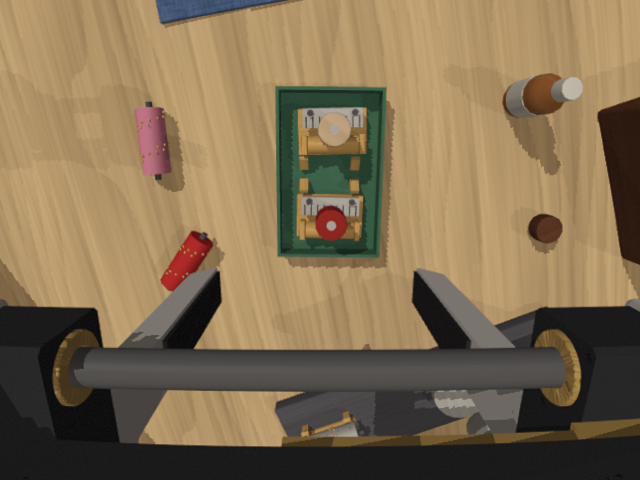

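Both movements are back: the pale knob is at (334,129) against (335,127) before, and the red at (331,224) against (332,222). Both lie square, the cylinder shows in the cradle at (330,430), and the bystanders haven't moved.

```bash
python3 -c "
from bench import robot
print(robot.close_job())"
```

```text
the job is handed in; nothing more can be done
None
```

The job is handed in; by the last wrist-camera pictures, the cylinder lies in the press cradle, both movements are back in the tin within about 2 pixels of where they started, and the bottle, spare knob and look-alike cylinders haven't moved (jar and screwdriver not rechecked); no verdict came back.

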